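# Drilling jig: rung home against the stop

## Robot

A 6-joint arm with a two-finger parallel gripper is mounted at the origin on the work surface. World frame = base frame: x ahead of the robot, y to its left, z up, the work surface at z = 0. Lengths are in m, angles in rad, forces in N, time in s.
With the tool pointing down it reaches from about 0.375 to 0.9 m from the base axis. Payload 3.1 kg.
Tool frame: the origin (TCP) lies midway between the tips of the shut fingers; the grasp point (between the pads) lies pinch_z behind it (pinch_z is the distance from the TCP to the grasp point, in m); y points along the fingers, z is the direction in which the jaws open and shut, and the axes are right-handed (so a half turn about y gives the same grasp; the last joint's range is limited). The gripper opens to 87 mm and grips with 3 to 60 N. Pads are 19 mm wide; open, the fingers measure 117 mm over their backs; the gripper's body (75 mm by 190 mm) begins 51 mm behind the grasp point.
Start: joints at [-1.363, 0.527, 1.433, -0, 1.181, -0.178], TCP at [0.236, -0.579, 0.19] pointing down, gripper open.
Joint ranges: [-3.08, 3.08], [-0.75, 2.2], [0.22, 2.44], [-1.43, 4.57], [0, 2.65], [-2.85, 2.85]. Speed limits (rad/s): [2.79, 2.79, 3.14, 3.14, 3.14, 3.14].

## Interface

Orientations are given as a unit quaternion [x, y, z, w].
In Python, from rig import get_obs, camera, hand_in, pinch_z gives the robot as it stands. The module is installed in compiled form; this text tells all that it offers.
- The arm moves only by the tool arm_command, never from a script. Its argument "plan" is a list of rows, each a list of 2 entries, a list of its own where there are three numbers: the shift along the world's x, y, z in units of 25 mm (1.0 is 25 mm), then the turn about the world's z in units of 5 degrees (1.0 is 5 degrees). A call has 1 to 5 rows; each row is the pose to reach, as a shift and turn from the pose commanded when the call began; what a row does not reach only later rows make up. A row lasts 1/10 s, in which the tool goes at most 50 mm and 8.59 degrees, less where a joint would pass 70% of its speed; a pose out of reach is approached as far as the arm can. A call with a gripper value outside its range is refused whole. "fingers" is the opening, from -1 (shut) to 1 (fully open), set as the call begins (left out, the last holds). The fingers move at their own pace and stop on an object; "force" is the grip in N (left out, the last holds). Time passes only in rows, so rows that repeat a pose let the fingers close. It gives the time, the measured TCP pose, the force and the opening at its end, in the units of the state.
- get_obs(): the state, without advancing time (a new reading comes with each control period).
- camera(name): name is "scene" or "top" or "wrist"; returns a dict with "pixels" (420x560x3 uint8, red, green, blue), "camera_matrix" (3x3 intrinsics, pixels), "R" (3x3) and "t" (3): a world point X has camera coordinates R X + t. Camera axes: x right, y down, z forward; pixel columns grow to the right and rows downward; lengths in m; the calibration is good to about 2 mm. A picture is of the moment at which its call begins. There is no depth.
- hand_in(): hands the job in, once; it reports no verdict.
The state is a dict: "time": time; "q": joint angles; "joint_velocities": joint speeds; "joint_torque": joint torques, N m; "position": TCP position; "tool_rot": TCP orientation; "ft_force": force on the tool from outside, world axes, zero at the start; "moment": the same for the moment, N m; "grip_width": finger opening in m.
Only numpy, scipy, OpenCV 4.12 (cv2) and the standard library are available. Lean on these libraries where they do the work, as an engineer would, in place of code of your own. Each camera call takes 0.05 s, during which the arm holds its last target.

## Task

The carrom stand needs its new rung drilled: lay the loose wooden rung in the V-groove of the drilling jig with its thin tenon towards the stop screw, in front of the bridge, then slide it gently along the groove, under the sprung foot, until you feel the tenon come up against the stop. Do not ram the stop or drop the rung into the jig; let go with the rung lying home against the stop, and leave the other things on the table where they are.

Things in the scene. Friction and masses are not known exactly. Their poses are not given: they have to be found in the camera images.
- rung_mid (a point): Middle of the loose wooden rung: round beech bar 32 mm thick, 150 mm long, about 90 g, with a darker tenon 18 mm thick, 20 mm long on one end. The point is on its axis (16 mm above the table at the start). x runs along the rung to the tenon: plain end face at -75 mm, tenon shoulder +75, tenon tip +95; y and z roll with the bar. The three spare rungs in a tray are not for this job.
- rung_tip (a point): Centre of the end face of the rung's tenon, on the rung's axis.
- jig: Blue drilling jig, fixed. Origin at table height under the groove's middle line; x along the groove to the stop, y across, z up. From x = -165 to 130 mm, base 66 mm wide, 12 mm thick; on it a rail 28 mm wide, top at z = 44 mm, with a 90 degree V-groove 12.5 mm deep along y = 0, open at the -x end; a rung in it has its axis at z = 54 mm. The bridge, open below, spans x = 20 to 80 mm, 102 mm high.
- jig_foot (a point): Underside of the white domed foot on a spring under the jig's bridge, at x = 37 mm along the groove, when free. It hangs 1.5 mm lower than the top of a rung in the groove: the tenon passes freely, then the 32 mm shoulder meets it 7 mm before this point and takes about 6 to 12 N to push under; after that the rung slides with a steady 5 to 9 N. Before the foot it slides with under 1.5 N.
- jig_bracket (a point): End bracket of the jig, on the groove's line at rung height, its inner face at x = 116 mm. The adjustable stop screw through it (red knob outside) ends in a 20 mm hard-rubber pad facing -x (gives about 1 mm per 7 N). Its setting changes from job to job and is not measured: the pad's face is anywhere from x = 86 to 108 mm, to be found by feel. Over 25 N on it is ramming.
- mug: Bystander: mustard-yellow ceramic mug, 80 mm wide, 90 mm high. Origin at the centre of its underside.
- plate_low: Bystander: lower of two stacked melamine plates, cream, 170 mm wide. Origin at the centre of its underside.
- plate_top: Bystander: upper of the two stacked plates, pale green; the stack is 26 mm high. Origin at the centre of its underside.
- jug: Bystander: steel jug, 120 mm wide, 165 mm high, handle upright on its +y side. Origin at the centre of its underside.
- striker: Bystander: green acrylic carrom striker, 41 mm disc 8 mm high. Origin at the centre of its underside.
- man_black: Bystander: black carrom man, 31 mm disc 8 mm high. Origin at the centre of its underside.
- man_white: Bystander: pale carrom man, 31 mm disc 8 mm high. Origin at the centre of its underside.
- case: Bystander: blue plastic box with a press-button latch, 110 x 160 x 57 mm. Origin at the centre of its underside.
Not all that is in view belongs to the job. Of the things shaped like the part that bears rung_mid, the wooden one is meant.

How it is judged:
On the way, in this order (a step that is already met when the one before it is completed fails the run):
1. the rung lies in the groove on the tail side of the sprung foot, tenon towards the stop (y of rung_mid in the frame of jig between -0.004 and 0.004 m and z of rung_mid in the frame of jig between 0.0501 and 0.0581 m and angle between the x axis of rung_mid and the x axis of jig, either way round below 0.05 rad and x of rung_mid in the frame of jig between -0.15 and -0.047 m and x of rung_tip in the frame of jig above -0.06 m), for 0.15 s.
2. the tenon is felt against the stop (pressed on it with more than 1 N) (y of rung_mid in the frame of jig between -0.004 and 0.004 m and z of rung_mid in the frame of jig between 0.0501 and 0.0581 m and angle between the x axis of rung_mid and the x axis of jig, either way round below 0.05 rad and contact force between rung and pad_c0 above 1 N and distance between rung_tip and pad_c0 below 0.005 m), for 0.04 s.
At the end, for the whole second after the job is handed in: The rung lies in the V-groove (axis within 4 mm of the groove's line and height, within 0.05 rad of its direction), under the bridge, tenon first, the tenon's tip within 2 mm of the stop pad's face, at rest and let go (y of rung_mid in the frame of jig between -0.004 and 0.004 m and z of rung_mid in the frame of jig between 0.0501 and 0.0581 m and angle between the x axis of rung_mid and the x axis of jig, either way round below 0.05 rad and distance between rung_tip and pad_c0 below 0.005 m and linear speed of rung below 0.01 m/s and contact force between the fingers and rung below 0.1 N); the robot touches nothing.
It fails at once if the rung is rammed on the stop (more than 25 N) (contact force between rung and pad_c0 above 25 N).
It fails at once if the rung is dropped (moves faster than 0.45 m/s without being held: a fall of over 10 mm) (contact force between the fingers and rung below 0.1 N and linear speed of rung above 0.45 m/s).
It fails at once if another thing on the table is shifted by more than 20 mm (distance of any of mug, plate_low, plate_top, jug, striker, man_black, man_white, case from where it was at the start of the episode above 0.02 m).
It also fails if it takes over 67 s, if anything falls off the work surface, if the arm or the gripper's body presses on something with over 40 N, if the wrist force passes 120 N, or if a joint passes its speed limit or range.

## Working session

There is one attempt and no reset: what is moved stays moved. The work goes in short steps, Python scripts to look and compute and a tool call to move; the robot and the scene stay as the last step left them, time stands still between calls to the robot, and variables do not carry over. Pictures are saved under pics/ and viewed, and the job is handed in when it is done.

Besides the shell and the picture viewer there is one more tool, called after "Emit:" by a JSON object that holds its "api" and its "payload", one argument or row to a line. arm_command: Moves the arm, as the interface text tells. Its arguments: {"type":"object","properties":{"plan":{"type":"array"},"fingers":{"type":"number"},"force":{"type":"number"}},"required":["plan"]}

```bash
mkdir -p pics
cat > h.py <<'E'
import numpy as np, cv2, pickle
from rig import get_obs, camera, pinch_z
def snap(name, f):
    c=camera(name); pickle.dump(c,open(f'pics/{f}.pkl','wb'))
    cv2.imwrite(f'pics/{f}.png',cv2.cvtColor(c['pixels'],cv2.COLOR_RGB2BGR)); return c
def load(f): return pickle.load(open(f'pics/{f}.pkl','rb'))
def ray(c,u,v,z):
    R=np.array(c['R']);t=np.array(c['t']);K=np.array(c['camera_matrix'])
    o=-R.T@t; d=R.T@np.linalg.inv(K)@np.array([u,v,1.]); return o+d*(z-o[2])/d[2]
def proj(c,X):
    p=np.array(c['camera_matrix'])@(np.array(c['R'])@np.array(X)+np.array(c['t'])); return p[:2]/p[2]
E
python3 - <<'E'
from h import *
o=get_obs();print(o,pinch_z)
for n in('scene','top','wrist'):
    c=snap(n,n+'0'); print(n,-np.array(c['R']).T@np.array(c['t']))
E
```

```text
{'time': 0.0, 'q': array([-1.36251345e+00,  5.28446043e-01,  1.43389533e+00, -3.92053100e-05,
        1.18140765e+00, -1.78503896e-01]), 'joint_velocities': array([-0.00074235,  0.00156583, -0.00051475, -0.00063954,  0.00034454,
       -0.00073343]), 'joint_torque': array([ 1.68197294e-03, -4.40033305e+01, -1.76592529e+01,  6.33549714e-02,
        5.82508184e-02, -1.59969100e-04]), 'position': array([ 0.23560379, -0.57802459,  0.1891863 ]), 'tool_rot': array([-0.13592821,  0.69468539, -0.69316116,  0.13587987]), 'ft_force': array([-0.10738137, -0.15290658, -0.36732525]), 'moment': array([-0.00970847,  0.00161384,  0.04431425]), 'grip_width': 0.08711119771540732} 0.0187
scene [ 1.06544012 -0.48383159  0.89956275]
top [ 0.22679057 -0.01273051  1.80700265]
wrist [ 0.30306346 -0.55117998  0.38458956]
```

View pics/scene0.png

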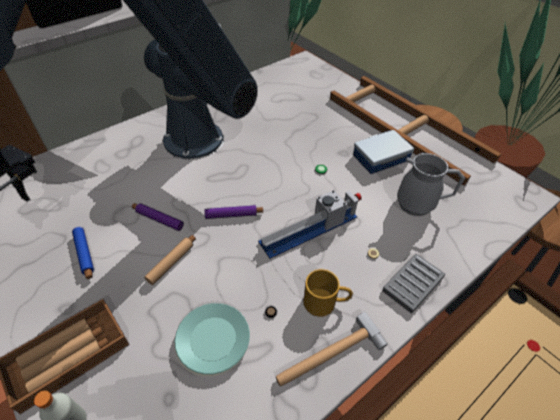

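View pics/top0.png

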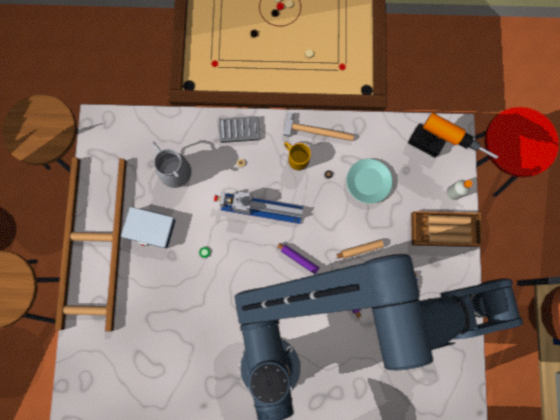

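View pics/wrist0.png

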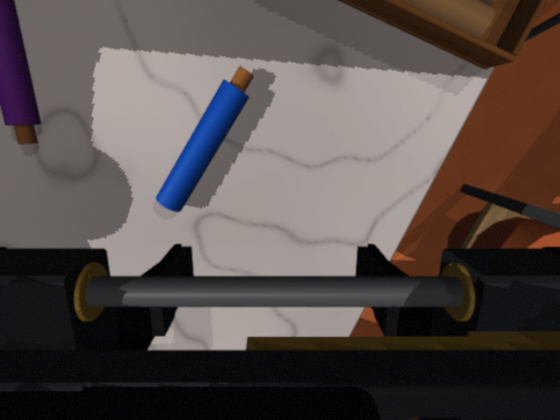

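The top view shows the wooden loose rung at (360,249), a purple one at (298,258) and a second, mostly hidden purple one at (357,312). The spares' tray is at (447,229), and the jig is at (262,206) with its red knob at (217,198). The blue rung shows only in the scene view at (83,251) and the wrist view. The loose wooden one, scene (170,260), fits the description; I'll enlarge it and the jig to confirm.

Run:
```python
import cv2,numpy as np
a=cv2.imread('pics/top0.png');b=cv2.imread('pics/scene0.png')
A=cv2.resize(a[175:275,205:395],(0,0),fx=4,fy=4,interpolation=cv2.INTER_CUBIC)
B=cv2.resize(b[180:290,130:380],(0,0),fx=3.04,fy=3.04,interpolation=cv2.INTER_CUBIC)
cv2.imwrite('pics/cA.png',A);cv2.imwrite('pics/cB.png',B)
```

```text
(no output)
```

View pics/cA.png

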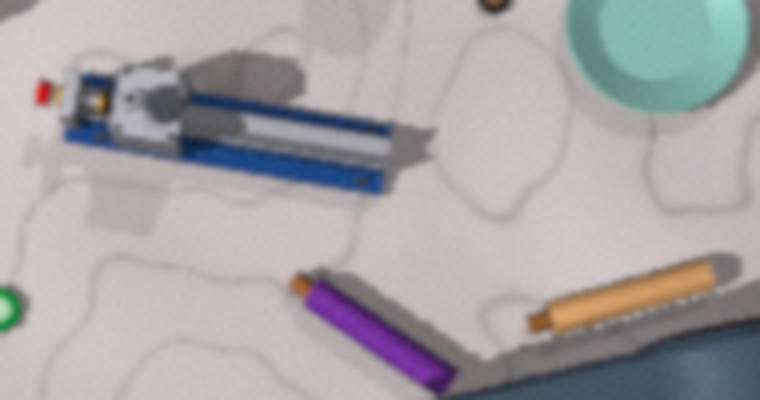

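View pics/cB.png

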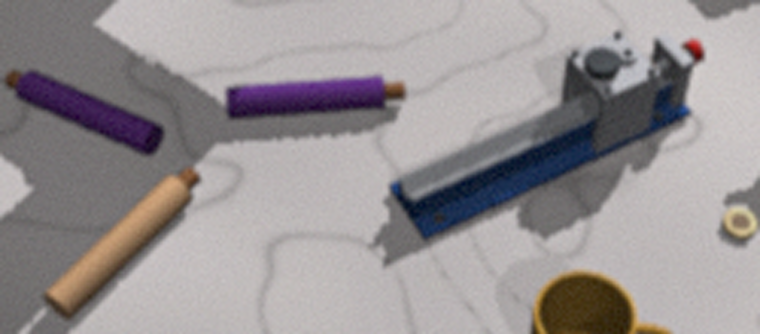

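The crops confirm it: the beech-coloured rung with a darker tenon points left, towards the stop side (tenon at top ≈ (339,256)). The others are painted purple or blue. Next I measure the rung and the jig.

```bash
cat > m.py <<'E'
from h import *
def big(m):
    cs,_=cv2.findContours(m,cv2.RETR_EXTERNAL,cv2.CHAIN_APPROX_NONE); return max(cs,key=cv2.contourArea)
def hsv(c): return cv2.cvtColor(c['pixels'],cv2.COLOR_RGB2HSV)
def roi(m,x0,x1,y0,y1):
    o=np.zeros_like(m);o[y0:y1,x0:x1]=m[y0:y1,x0:x1];return o
def rung(c,r,z=0.016):
    H=hsv(c); m=roi(cv2.inRange(H,(5,80,60),(25,255,255)),*r)
    k=big(m)[:,0,:]
    P=np.array([ray(c,u,v,z)[:2] for u,v in k])
    rect=cv2.minAreaRect(P.astype(np.float32)*1000); return rect,k
if __name__=='__main__':
    for f,r in(('top0',(330,390,236,265)),('scene0',(140,202,230,290))):
        c=load(f); rect,k=rung(c,r); print(f,rect,k.min(0),k.max(0))
        H=hsv(c); m=cv2.inRange(H,(105,120,40),(125,255,255))
        m=roi(m,*((215,310,185,225) if f=='top0' else (250,362,195,260)))
        k=np.vstack([x[:,0] for x in cv2.findContours(m,0,1)[0] if len(x)>5])
        P=np.array([ray(c,u,v,0.012)[:2] for u,v in k])*1000
        print('jig',cv2.minAreaRect(P.astype(np.float32)),len(P))
        hu=cv2.convexHull(P.astype(np.float32)); print(cv2.boxPoints(cv2.minAreaRect(hu)).round(1).tolist())
E
python3 m.py
```

```text
top0 ((418.7931213378906, -310.54638671875), (28.4747257232666, 172.14495849609375), 17.393709182739258) [337 240] [383 258]
jig ((561.9939575195312, 46.833518981933594), (285.5718994140625, 62.149662017822266), 81.3841781616211) 228
[[509.8999938964844, -89.69999694824219], [571.2999877929688, -99.0], [614.0999755859375, 183.39999389648438], [552.7000122070312, 192.6999969482422]]
scene0 ((416.8115234375, -309.28057861328125), (34.92060089111328, 173.80772399902344), 17.63155746459961) [145 235] [194 283]
jig ((576.9535522460938, 42.034690856933594), (294.17413330078125, 61.372310638427734), 76.35428619384766) 203
[[512.4000244140625, -93.69999694824219], [572.0999755859375, -108.0999984741211], [641.5, 177.6999969482422], [581.7999877929688, 192.1999969482422]]
```

Run:
```python
from h import *
from scipy.spatial.transform import Rotation as Ro
o=get_obs();R=Ro.from_quat(o['tool_rot']).as_matrix();print(R.round(3))
z=R[:,2];print('jaw ang',np.degrees(np.arctan2(z[1],z[0])))
c=load('wrist0');Rc=np.array(c['R']);C=-Rc.T@np.array(c['t'])
print('cam in tool',R.T@(C-o['position']),(Rc@R).round(3),c['camera_matrix'])
r,k=None,None
u=np.array([-np.sin(np.radians(17.5)),np.cos(np.radians(17.5))])
mid=np.array([.418,-.310])-.01*u;print('mid',mid)
```

```text
[[-0.926 -0.     0.377]
 [-0.377  0.002 -0.926]
 [-0.    -1.    -0.002]]
jaw ang -67.83654168564499
cam in tool [-7.26680425e-02 -1.95192615e-01  7.48643844e-05] [[ 0.001 -0.001  1.   ]
 [ 0.965 -0.262 -0.001]
 [ 0.262  0.965  0.   ]] [[328.86134682   0.         274.10361587]
 [  0.         328.86134682 213.03837984]
 [  0.           0.           1.        ]]
mid [ 0.42100706 -0.31953717]
```

Emit:
{"api": "arm_command", "payload": {
  "plan": [
    [[0.8,0.9,0.4],1.6],
    [[1.6,1.8,0.8],3.2],
    [[2.4,2.7,1.2],4.8],
    [[3.2,3.5,1.2],6.4],
    [[4,4.3,1.2],8]
  ],
  "fingers": 1,
  "force": 40
}}

```text
time: 0.65
position: [0.3365, -0.4704, 0.2203]
tool_rot: [0.367, -0.604, 0.605, -0.367]
ft_force: [-0.1, 0.6, -0.6]
grip_width: 0.0869
```

Emit:
{"api": "arm_command", "payload": {
  "plan": [
    [[0.8,0.9,0],1.6],
    [[1.6,1.8,0],3.2],
    [[2.4,2.6,0],4.8],
    [[3.2,3.4,0],6.4],
    [[3.9,4.2,0],8]
  ]
}}

```text
time: 1.15
position: [0.434, -0.3652, 0.2199]
tool_rot: [-0.551, 0.443, -0.442, 0.552]
ft_force: [0.6, 0.9, -0.2]
grip_width: 0.0867
```

Emit:
{"api": "arm_command", "payload": {
  "plan": [
    [[0,0,0],1],
    [[0,0,0],1],
    [[0,0,0],1]
  ]
}}

```text
time: 1.45
position: [0.4331, -0.3663, 0.22]
tool_rot: [0.569, -0.42, 0.42, -0.569]
ft_force: [-0.8, 0.4, -0.5]
grip_width: 0.087
```

Run:
```python
from h import *
o=get_obs();print(o['time'],o['position'],o['tool_rot'])
snap('wrist','wrist1');snap('top','top1')
```

```text
1.45 [ 0.43313935 -0.36628547  0.21995317] [ 0.56862523 -0.42048365  0.42019482 -0.5685905 ]
```

View pics/wrist1.png

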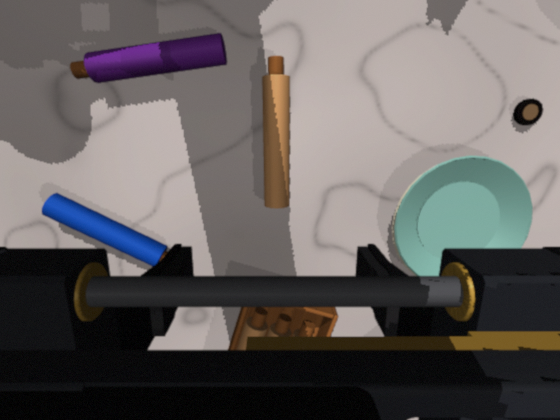

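The wrist view shows the wooden rung running vertically at column ≈277, tenon (276,62), plain end (277,207). A shadow edge crosses it, so I use a hue mask.

Run:
```python
from m import *
from scipy.spatial.transform import Rotation as Ro
c=load('wrist1');H=hsv(c);m=roi(cv2.inRange(H,(5,90,40),(25,255,255)),240,310,50,220)
k=big(m)[:,0,:];print(k.min(0),k.max(0))
P=np.array([ray(c,u,v,.016)[:2] for u,v in k])*1000
r=cv2.minAreaRect(P.astype(np.float32));print(r)
# per-row centre axis
pts=[]
for v in range(85,195,4):
    us=np.where(m[v])[0]; pts.append(ray(c,(us.min()+us.max())/2,v,.016)[:2])
pts=np.array(pts);d=np.linalg.svd(pts-pts.mean(0))[2][0];d*=np.sign(d[1]);a=np.degrees(np.arctan2(d[1],d[0]))
print('axis',pts.mean(0),a)
# ends: tenon tip (z=16), plain end top edge z~16-32
s=[(ray(c,u,v,.016)[:2]-pts.mean(0))@d for u,v in k];print('along',min(s),max(s),max(s)-min(s))
tip=pts.mean(0)+d*max(s); mid=tip-.095*d; print('tip',tip,'mid',mid,'grip',mid-.045*d)
o=get_obs();R=Ro.from_quat(o['tool_rot']).as_matrix();z=R[:,2];print('jaw',np.degrees(np.arctan2(z[1],z[0])),o['position'])
# top view of jig
c=load('top1')
```

```text
[263  56] [288 207]
((418.9855041503906, -310.76751708984375), (29.82840347290039, 173.5543975830078), 17.646106719970703)
axis [ 0.42079377 -0.3148887 ] 107.57999103299805
along -0.0822923078938957 0.09124736123761326 0.17353966913150898
tip [ 0.39323369 -0.22790293] mid [ 0.42192721 -0.31846607] grip [ 0.43551887 -0.3613644 ]
jaw 17.03873192406347 [ 0.43291583 -0.36669288  0.22003222]
```

Run:
```python
import cv2
a=cv2.imread('pics/top1.png');cv2.imwrite('pics/top1c.png',cv2.resize(a[170:330,190:390],(0,0),fx=3.7,fy=3.7,interpolation=2))
```

```text
(no output)
```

View pics/top1c.png

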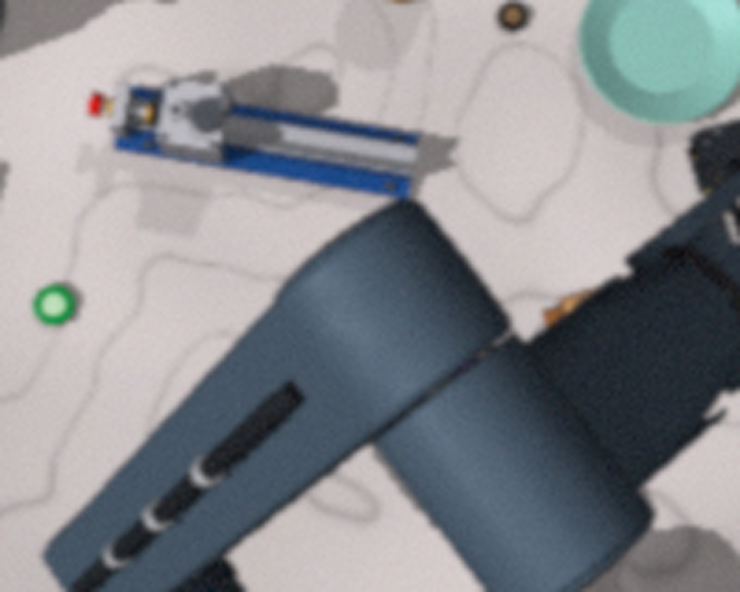

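Emit:
{"api": "arm_command", "payload": {
  "plan": [
    [[0.1,0.16,-1.6],0.1],
    [[0.1,0.16,-3.4],0.1],
    [[0.1,0.16,-5.2],0.1],
    [[0.1,0.16,-6.8],0.1],
    [[0.1,0.16,-7.8],0.1]
  ]
}}

```text
time: 2.05
position: [0.4342, -0.3616, 0.0222]
tool_rot: [-0.57, 0.419, -0.417, 0.571]
ft_force: [0.3, 0.3, -0.8]
grip_width: 0.0866
```

Emit:
{"api": "arm_command", "payload": {
  "plan": [
    [[0,0,-0.5],0],
    [[0,0,-0.8],0],
    [[0,0,-0.8],0]
  ]
}}

```text
time: 2.35
position: [0.4357, -0.3627, 0.005]
tool_rot: [-0.571, 0.418, -0.418, 0.571]
ft_force: [0.1, -0.1, -0.0]
grip_width: 0.0869
```

Emit:
{"api": "arm_command", "payload": {
  "plan": [
    [[0,0,0],0],
    [[0,0,0],0],
    [[0,0,0],0],
    [[0,0,0],0],
    [[0,0,0],0]
  ],
  "fingers": -1,
  "force": 45
}}

```text
time: 2.85
position: [0.436, -0.3625, 0.0056]
tool_rot: [0.571, -0.417, 0.418, -0.571]
ft_force: [0.6, 0.2, -0.3]
grip_width: 0.0551
```

Emit:
{"api": "arm_command", "payload": {
  "plan": [
    [[0,0,0],0],
    [[0,0,0],0],
    [[0,0,0],0],
    [[0,0,0],0],
    [[0,0,0],0]
  ]
}}

```text
time: 3.35
position: [0.4358, -0.3623, 0.0051]
tool_rot: [-0.571, 0.417, -0.417, 0.571]
ft_force: [0.5, 0.2, -0.1]
grip_width: 0.0152
```

Emit:
{"api": "arm_command", "payload": {
  "plan": [
    [[0,0,0.1],0],
    [[0,0,0.5],0],
    [[0,0,1.2],0],
    [[0,0,2.4],0],
    [[0,0,3.6],0]
  ]
}}

```text
time: 3.85
position: [0.4356, -0.362, 0.0964]
tool_rot: [-0.571, 0.418, -0.417, 0.571]
ft_force: [0.3, -0.9, 0.0]
grip_width: 0.0006
```

The fingers shut fully, so the grip missed. I look before doing anything else.

Run:
```python
from h import *
snap('wrist','wrist2');snap('scene','scene2')
```

```text
(no output)
```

View pics/wrist2.png

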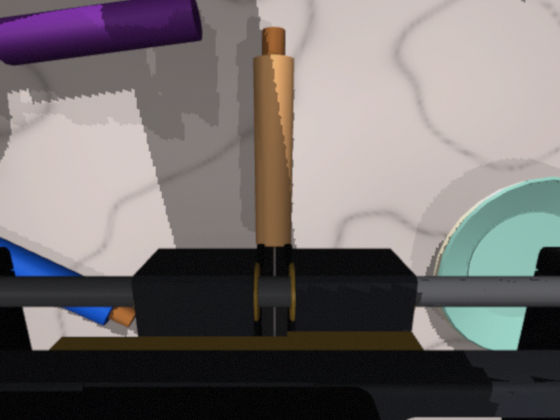

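View pics/scene2.png

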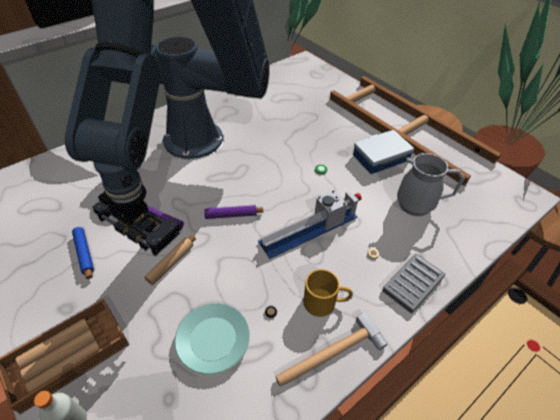

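```bash
python3 - <<'E'
from m import *
from scipy.spatial.transform import Rotation as Ro
o=get_obs();p=o['position'];R=Ro.from_quat(o['tool_rot']).as_matrix()
for f in('scene2','wrist2'):
    c=load(f);print(f,proj(c,p),proj(c,p-R[:,1]*.05),proj(c,[.4219,-.3185,.016]),proj(c,[.393,-.228,.016]))
c=load('scene2');print(rung(c,(140,202,230,290)))
E
python3 -c "
import cv2
a=cv2.imread('pics/scene2.png');cv2.imwrite('pics/s2c.png',cv2.resize(a[160:300,60:260],(0,0),fx=4,fy=4,interpolation=2))"
```

```text
scene2 [149.08214461 254.69427116] [144.35558703 241.9638156 ] [169.51352675 260.38439247] [193.72205968 236.86654758]
wrist2 [274.80005849 248.37816355] [274.69556116 285.98081997] [272.93758456 155.87767958] [272.61816943  28.53617846]
(((417.69769287109375, -309.3416748046875), (33.48006820678711, 174.46847534179688), 17.66147804260254), array([[192, 235],
       [191, 236],
       [190, 236],
       [189, 237],
       [188, 238],
       [187, 238],
       [186, 238],
       [185, 239],
       [184, 239],
       [183, 240],
       [182, 241],
       [181, 242],
       [180, 243],
       [179, 244],
       [178, 245],
       [177, 246],
       [176, 247],
       [175, 248],
       [174, 249],
       [173, 250],
       [172, 251],
       [171, 252],
       [170, 252],
       [169, 253],
       [168, 254],
       [168, 255],
       [167, 256],
       [166, 256],
       [165, 257],
       [164, 258],
       [163, 259],
       [162, 260],
       [161, 261],
       [160, 262],
       [159, 263],
       [158, 264],
       [157, 265],
       [156, 266],
       [155, 267],
       [154, 268
[... 704 characters left out ...]
,
       [170, 266],
       [171, 265],
       [172, 264],
       [173, 264],
       [173, 263],
       [174, 262],
       [175, 261],
       [176, 261],
       [176, 260],
       [177, 259],
       [178, 258],
       [179, 258],
       [179, 257],
       [180, 256],
       [181, 256],
       [182, 255],
       [183, 254],
       [184, 253],
       [184, 252],
       [185, 251],
       [186, 251],
       [187, 250],
       [188, 249],
       [189, 248],
       [189, 247],
       [190, 246],
       [191, 245],
       [191, 244],
       [191, 243],
       [191, 242],
       [192, 241],
       [193, 240],
       [194, 239],
       [194, 238],
       [194, 237],
       [193, 236]], dtype=int32))
```

View pics/s2c.png

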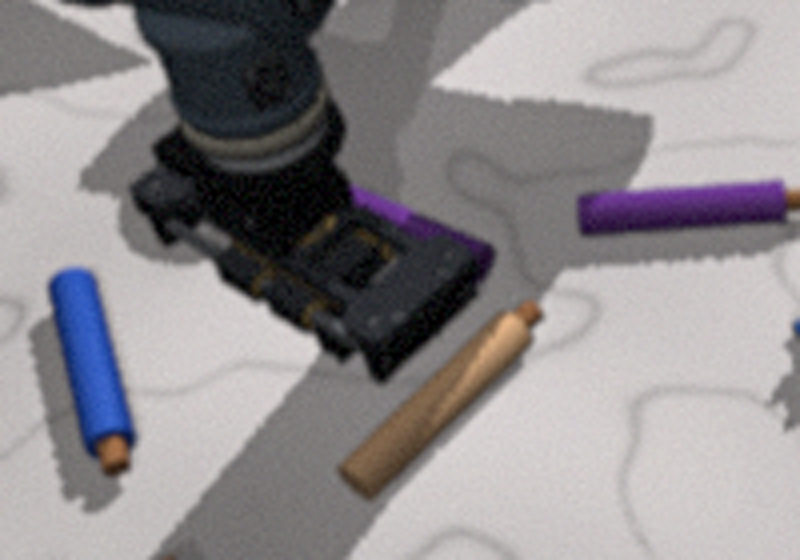

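Run:
```python
from h import *
import h
p=get_obs()['position']
c=snap('top','top2')
a=cv2.cvtColor(c['pixels'],cv2.COLOR_RGB2BGR);q=proj(c,p);print('top',q)
x=cv2.resize(a[200:320,290:450],(0,0),fx=5,fy=5,interpolation=2);cv2.imwrite('pics/t2c.png',x)
c=load('scene2');a=cv2.cvtColor(c['pixels'],cv2.COLOR_RGB2BGR);x=cv2.resize(a[200:290,90:200],(0,0),fx=7,fy=6.6,interpolation=2)
q=proj(c,p);cv2.drawMarker(x,(int((q[0]-90)*7),int((q[1]-200)*6.6)),(0,0,255),0,20,2);cv2.imwrite('pics/s2d.png',x)
```

```text
top [379.70630989 241.64390758]
```

View pics/s2d.png

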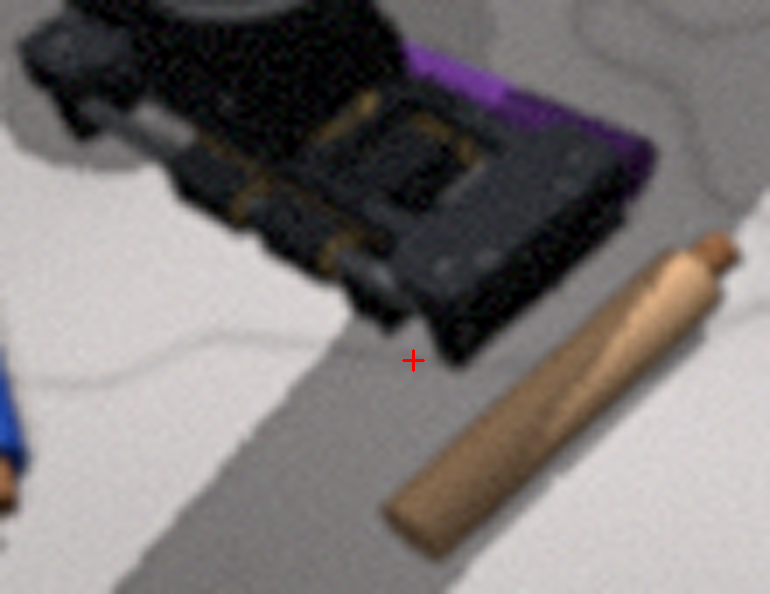

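View pics/t2c.png

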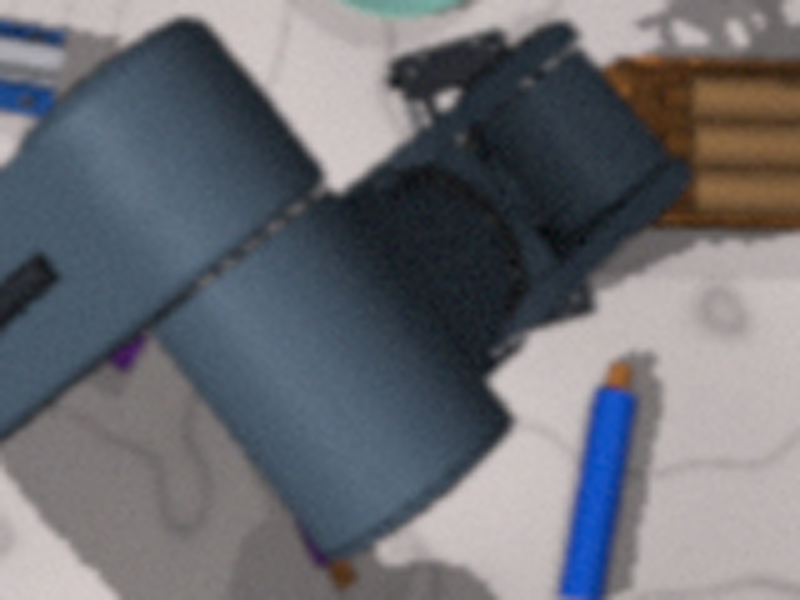

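```bash
python3 - <<'E'
from m import *
from scipy.spatial.transform import Rotation as Ro
o=get_obs();p=o['position'];R=Ro.from_quat(o['tool_rot']).as_matrix()
cw,cs,ct=load('wrist2'),load('scene2'),load('top2')
def tri(l):
    A=np.zeros((3,3));b=np.zeros(3)
    for c,u,v in l:
        a=ray(c,u,v,0);q=ray(c,u,v,.3);d=(q-a)/np.linalg.norm(q-a);M=np.eye(3)-np.outer(d,d);A+=M;b+=M@a
    X=np.linalg.solve(A,b);return X,[ (proj(c,X)-[u,v]).round(1).tolist() for c,u,v in l]
for n,l in {'railmid w+s':[(cw,275,290),(cs,125,229.5)],'top+scene far/near end':[(ct,380,213),(cs,144,242)],'other':[(ct,408,260),(cs,104,216)]}.items():
    X,e=tri(l);print(n,X.round(3),e,'tool',(R.T@(X-p)).round(3))
E
python3 - <<'E'
import cv2
a=cv2.imread('pics/wrist2.png');cv2.imwrite('pics/w2c.png',cv2.resize(a[225:385,120:430],(0,0),fx=2.5,fy=2.5,interpolation=2).clip(0,120)*2)
E
```

```text
railmid w+s [ 0.424 -0.371  0.183] [[-41.1, 42.6], [10.4, 1.2]] tool [ 0.004 -0.085 -0.015]
top+scene far/near end [ 0.509 -0.359  0.225] [[5.8, 2.0], [9.7, -1.5]] tool [ 0.018 -0.127  0.07 ]
other [ 0.37  -0.421  0.218] [[-2.7, -0.9], [-4.2, 0.4]] tool [ 0.035 -0.12  -0.082]
```

View pics/w2c.png

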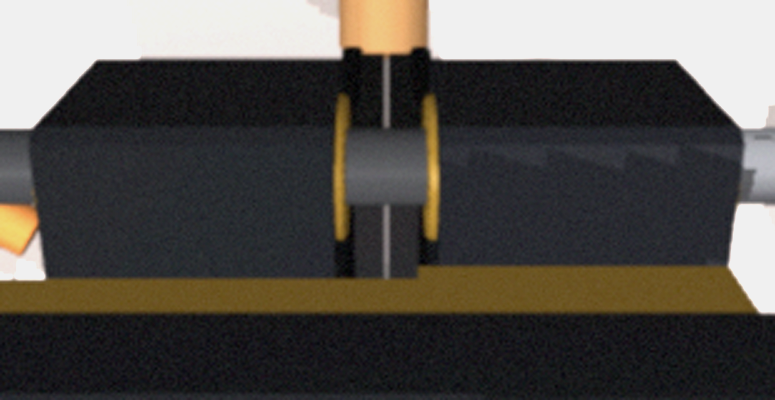

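Run:
```python
from m import *
from scipy.spatial.transform import Rotation as Ro
def draw(f,p,R,x0,x1,y0,y1,s,out):
    c=load(f);a=cv2.cvtColor(c['pixels'],cv2.COLOR_RGB2BGR)[y0:y1,x0:x1]
    a=np.clip(a.astype(float)*1.8,0,255).astype(np.uint8)
    a=cv2.resize(a,(0,0),fx=s,fy=s,interpolation=2)
    P=lambda t:tuple(int(v) for v in (proj(c,p+R@np.array(t))-[x0,y0])*s)
    cv2.line(a,P([0,0,0]),P([0,-.07,0]),(0,0,255),2)
    for t in((0,0,.095),(0,0,-.095),(.0375,0,0),(-.0375,0,0)):
        cv2.line(a,P([0,-.07,0]),P([t[0],-.07,t[2]]),(0,255,0),1)
    cv2.drawMarker(a,P([-.0727,-.195,0]),(255,0,255),0,20,2)
    cv2.imwrite(f'pics/{out}.png',a)
o=get_obs();R=Ro.from_quat(o['tool_rot']).as_matrix()
draw('scene2',o['position'],R,80,220,190,290,5.5,'d2')
R0=Ro.from_quat([-0.13592821,0.69468539,-0.69316116,0.13587987]).as_matrix()
draw('scene0',np.array([.2356,-.578,.1892]),R0,0,140,130,230,5.5,'d0')
```

```text
(no output)
```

View pics/d2.png

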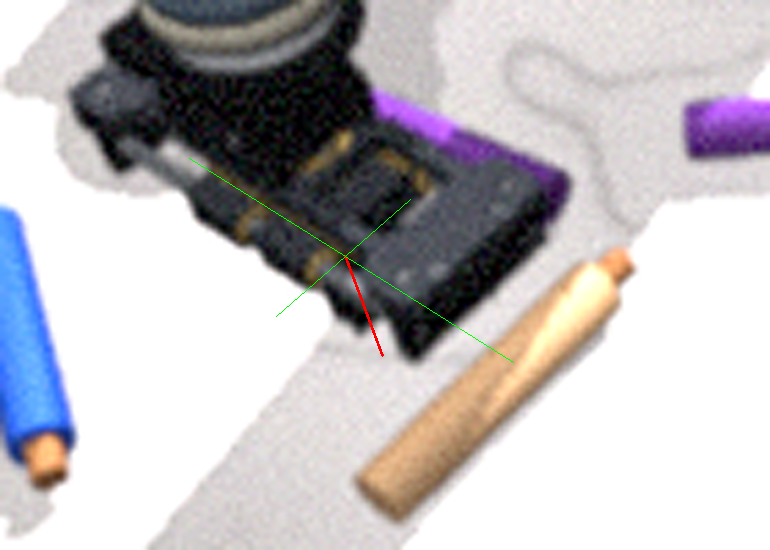

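View pics/d0.png

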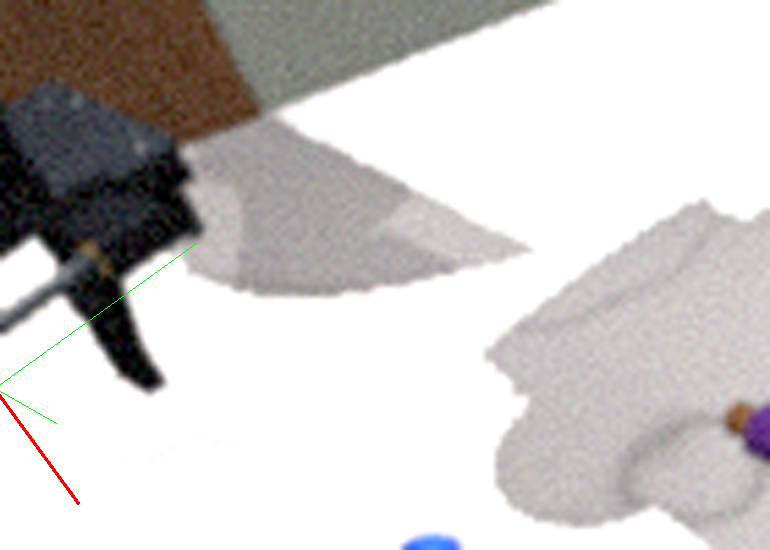

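```bash
cat >> m.py <<'E'
def tri(l):
    A=np.zeros((3,3));b=np.zeros(3)
    for c,u,v in l:
        a=ray(c,u,v,0);q=ray(c,u,v,.3);d=(q-a)/np.linalg.norm(q-a);M=np.eye(3)-np.outer(d,d);A+=M;b+=M@a
    X=np.linalg.solve(A,b);return X,[ (proj(c,X)-[u,v]).round(1).tolist() for c,u,v in l]
E
python3 - <<'E'
from m import *
from scipy.spatial.transform import Rotation as Ro
R0=Ro.from_quat([-0.13592821,0.69468539,-0.69316116,0.13587987]).as_matrix();p=np.array([.2356,-.578,.1892])
cw,cs=load('wrist0'),load('scene0')
for l in ([(cw,188,248),(cs,28,200)],[(cw,180,248),(cs,26,201)]):
    X,e=tri(l);print(X,e,R0.T@(X-p))
# same with the object: blue rung end / check wrist0 vs scene0 on blue rung
for f,col,r in(('wrist0',((105,150,60),(125,255,255)),(150,280,60,220)),('scene0',((105,150,60),(125,255,255)),(65,100,220,280))):
    c=load(f);m=roi(cv2.inRange(hsv(c),*col),*r);k=big(m)[:,0]
    print(f,cv2.minAreaRect(np.array([ray(c,u,v,.016)[:2]*1000 for u,v in k],np.float32)))
a=cv2.cvtColor(cs['pixels'],cv2.COLOR_RGB2BGR)
w=cv2.cvtColor(cw['pixels'],cv2.COLOR_RGB2BGR)
x=cv2.resize(w[235:345,70:290],(0,0),fx=3.5,fy=3.5,interpolation=2);cv2.imwrite('pics/w0c.png',np.clip(x.astype(float)*2,0,255).astype(np.uint8))
E
```

```text
[ 0.22746611 -0.53184713  0.22290693] [[-2.0, -0.1], [-0.4, 0.3]] [-0.00988889 -0.03360591 -0.04588308]
[ 0.22854301 -0.53233117  0.22527341] [[6.4, 0.1], [1.1, -1.0]] [-0.01070447 -0.03597392 -0.0450336 ]
wrist0 ((246.18646240234375, -484.4237976074219), (30.021669387817383, 155.5026092529297), 78.66708374023438)
scene0 ((241.330078125, -485.1998291015625), (27.942659378051758, 157.7910614013672), 78.79618835449219)
```

View pics/w0c.png

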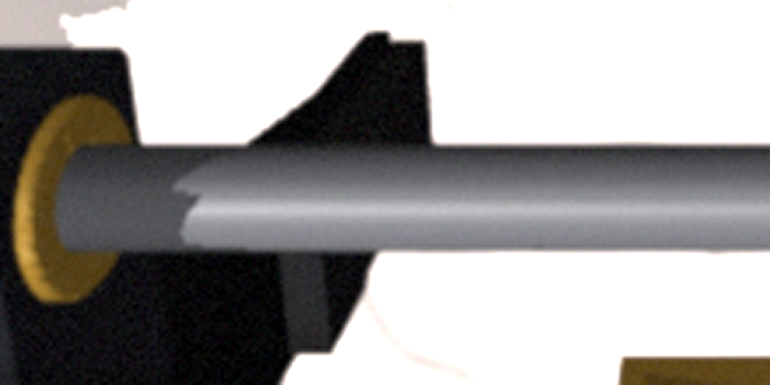

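Across two views the fingertips triangulate about 34 mm behind the reported TCP (half the 19 mm pad width off-axis, as expected). That explains the miss: the fingers shut just above the rung, which hasn't moved. I'll open, go down over the rung, and feel for the table in small steps.

Emit:
{"api": "arm_command", "payload": {
  "plan": [
    [[0,0,0],0],
    [[0,0,0],0],
    [[0,0,0],0],
    [[0,0,0],0],
    [[0,0,0],0]
  ],
  "fingers": 1
}}

```text
time: 4.5
position: [0.4356, -0.362, 0.0945]
tool_rot: [-0.571, 0.418, -0.417, 0.571]
ft_force: [-0.5, 0.2, -0.6]
grip_width: 0.0321
```

Emit:
{"api": "arm_command", "payload": {
  "plan": [
    [[0,0,-0.8],0],
    [[0,0,-1.8],0],
    [[0,0,-2.8],0],
    [[0,0,-3.4],0],
    [[0,0,-3.6],0]
  ]
}}

```text
time: 5.0
position: [0.4349, -0.3612, 0.0032]
tool_rot: [-0.57, 0.419, -0.416, 0.571]
ft_force: [0.3, -0.0, 1.1]
grip_width: 0.0723
```

Run:
```python
from h import *
o=get_obs();print(o['time'],o['position'],o['grip_width'])
snap('wrist','wrist3');c=snap('scene','scene3')
a=cv2.cvtColor(c['pixels'],cv2.COLOR_RGB2BGR)[200:310,80:220];a=np.clip(a.astype(float)*1.8,0,255).astype(np.uint8)
cv2.imwrite('pics/s3.png',cv2.resize(a,(0,0),fx=5,fy=5,interpolation=2))
```

```text
5.0 [ 0.43486099 -0.36123219  0.0031981 ] 0.07232307075730524
```

View pics/s3.png

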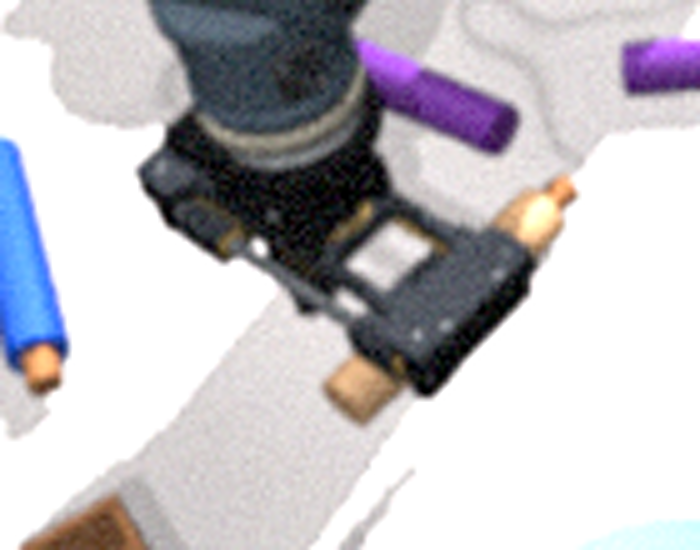

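View pics/wrist3.png

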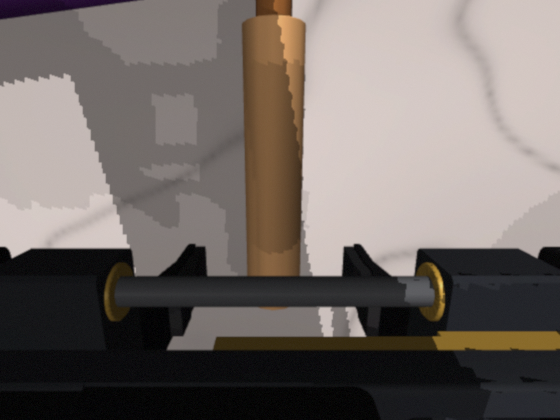

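The rung lies centrally between the open fingers, which are still well above it. I keep going down in small steps.

Emit:
{"api": "arm_command", "payload": {
  "plan": [
    [[0,0,-0.2],0],
    [[0,0,-0.4],0],
    [[0,0,-0.6],0],
    [[0,0,-0.8],0],
    [[0,0,-0.8],0]
  ],
  "fingers": 1
}}

```text
time: 5.6
position: [0.4355, -0.3619, -0.0155]
tool_rot: [-0.571, 0.418, -0.417, 0.571]
ft_force: [-1.2, 0.0, -0.3]
grip_width: 0.0871
```

Emit:
{"api": "arm_command", "payload": {
  "plan": [
    [[0,0,-0.05],0],
    [[0,0,-0.1],0],
    [[0,0,-0.15],0],
    [[0,0,-0.2],0],
    [[0,0,-0.2],0]
  ]
}}

```text
time: 6.1
position: [0.4357, -0.3622, -0.02]
tool_rot: [-0.571, 0.417, -0.417, 0.571]
ft_force: [0.5, -0.3, 0.2]
grip_width: 0.0871
```

Emit:
{"api": "arm_command", "payload": {
  "plan": [
    [[0,0,-0.05],0],
    [[0,0,-0.1],0],
    [[0,0,-0.1],0]
  ]
}}

```text
time: 6.4
position: [0.4357, -0.3622, -0.0225]
tool_rot: [-0.571, 0.417, -0.417, 0.571]
ft_force: [-0.3, -0.1, -0.2]
grip_width: 0.0871
```

Emit:
{"api": "arm_command", "payload": {
  "plan": [
    [[0,0,-0.05],0],
    [[0,0,-0.1],0],
    [[0,0,-0.1],0]
  ]
}}

```text
time: 6.7
position: [0.4357, -0.3622, -0.025]
tool_rot: [-0.571, 0.417, -0.417, 0.571]
ft_force: [-0.5, -0.6, -0.4]
grip_width: 0.087
```

Emit:
{"api": "arm_command", "payload": {
  "plan": [
    [[0,0,-0.05],0],
    [[0,0,-0.1],0],
    [[0,0,-0.1],0]
  ]
}}

```text
time: 7.0
position: [0.4357, -0.3622, -0.0275]
tool_rot: [-0.571, 0.417, -0.417, 0.571]
ft_force: [-0.2, 0.9, 0.1]
grip_width: 0.0869
```

Emit:
{"api": "arm_command", "payload": {
  "plan": [
    [[0,0,-0.04],0],
    [[0,0,-0.08],0],
    [[0,0,-0.08],0]
  ]
}}

```text
time: 7.3
position: [0.4357, -0.3622, -0.0295]
tool_rot: [-0.571, 0.417, -0.417, 0.571]
ft_force: [-0.6, 0.6, 0.2]
grip_width: 0.087
```

Emit:
{"api": "arm_command", "payload": {
  "plan": [
    [[0,0,-0.04],0],
    [[0,0,-0.06],0],
    [[0,0,-0.06],0]
  ]
}}

```text
time: 7.6
position: [0.4357, -0.3622, -0.0309]
tool_rot: [-0.571, 0.417, -0.417, 0.571]
ft_force: [0.2, 0.7, -0.2]
grip_width: 0.0873
```

Emit:
{"api": "arm_command", "payload": {
  "plan": [
    [[0,0,-0.03],0],
    [[0,0,-0.05],0],
    [[0,0,-0.05],0]
  ]
}}

```text
time: 7.9
position: [0.4358, -0.3623, -0.0319]
tool_rot: [0.571, -0.417, 0.417, -0.571]
ft_force: [-0.8, 0.4, 2.0]
grip_width: 0.0867
```

Emit:
{"api": "arm_command", "payload": {
  "plan": [
    [[0,0,-0.03],0],
    [[0,0,-0.05],0],
    [[0,0,-0.05],0]
  ]
}}

```text
time: 8.2
position: [0.4358, -0.3624, -0.032]
tool_rot: [0.571, -0.417, 0.417, -0.571]
ft_force: [-2.2, 1.2, 9.8]
grip_width: 0.087
```

The table is felt at reported z ≈ −0.0317, so the true tips are about 31.7 mm above what is reported. I back up a few mm and close.

Emit:
{"api": "arm_command", "payload": {
  "plan": [
    [[0,0,0.14],0],
    [[0,0,0.14],0],
    [[0,0,0.14],0],
    [[0,0,0.14],0],
    [[0,0,0.14],0]
  ],
  "fingers": -1,
  "force": 45
}}

```text
time: 8.7
position: [0.4356, -0.3622, -0.0302]
tool_rot: [-0.571, 0.418, -0.417, 0.571]
ft_force: [0.1, 0.3, 0.7]
grip_width: 0.0551
```

Emit:
{"api": "arm_command", "payload": {
  "plan": [
    [[0,0,0],0],
    [[0,0,0],0],
    [[0,0,0],0],
    [[0,0,0],0],
    [[0,0,0],0]
  ]
}}

```text
time: 9.2
position: [0.4357, -0.3623, -0.0299]
tool_rot: [-0.571, 0.417, -0.417, 0.571]
ft_force: [-0.7, 0.1, -1.1]
grip_width: 0.031
```

Emit:
{"api": "arm_command", "payload": {
  "plan": [
    [[0,0,0.2],0],
    [[0,0,0.8],0],
    [[0,0,2],0],
    [[0,0,3.5],0],
    [[0,0,5],0]
  ]
}}

```text
time: 9.7
position: [0.4356, -0.362, 0.0973]
tool_rot: [-0.571, 0.417, -0.417, 0.571]
ft_force: [0.2, -0.7, -1.2]
grip_width: 0.031
```

Emit:
{"api": "arm_command", "payload": {
  "plan": [
    [[0.8,1.6,0.5],-1.2],
    [[1.6,3.2,1],-2.4],
    [[2.4,4.8,1],-3.6],
    [[3.2,6.4,1],-4.8],
    [[3.8,8,1],-5.2]
  ]
}}

```text
time: 10.2
position: [0.5321, -0.1609, 0.1219]
tool_rot: [0.461, -0.535, 0.537, -0.462]
ft_force: [0.0, -0.2, -0.6]
grip_width: 0.031
```

Emit:
{"api": "arm_command", "payload": {
  "plan": [
    [[0.2,0.9,0],0],
    [[0.2,0.9,0],0],
    [[0.2,0.9,0],0]
  ]
}}

```text
time: 10.5
position: [0.5359, -0.1397, 0.1211]
tool_rot: [0.463, -0.534, 0.535, -0.463]
ft_force: [0.9, -1.0, -0.7]
grip_width: 0.0308
```

Run:
```python
from h import *
o=get_obs();print(o['time'],o['position'],o['tool_rot'],o['grip_width'])
snap('wrist','wrist4');snap('scene','scene4');snap('top','top4')
```

```text
10.5 [ 0.5359305  -0.13967974  0.12109002] [ 0.46279868 -0.53412021  0.53513315 -0.46278017] 0.030849133702286948
```

View pics/wrist4.png

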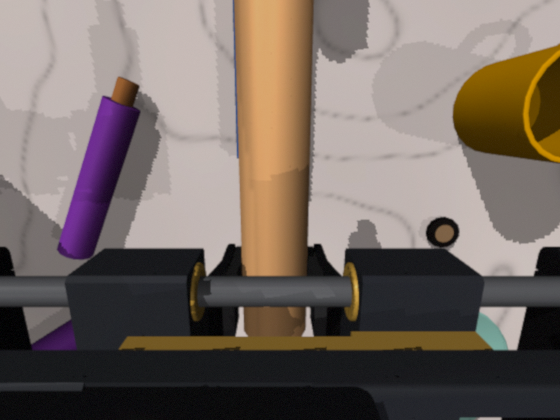

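View pics/scene4.png

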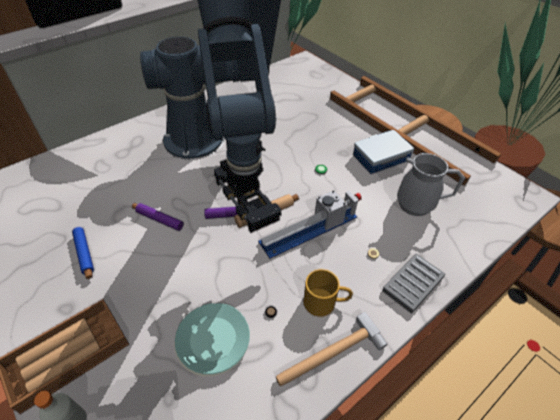

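The rung is held straight but hides the jig. I step sideways and up so that the wrist camera sees the jig.

Emit:
{"api": "arm_command", "payload": {
  "plan": [
    [[-1,0.6,0.8],0],
    [[-2.2,1.4,1.6],0],
    [[-3.6,2.4,2],0],
    [[-4.6,3.4,2.4],0],
    [[-5,4,2.4],0]
  ]
}}

```text
time: 11.15
position: [0.4083, -0.0392, 0.181]
tool_rot: [-0.462, 0.536, -0.535, 0.462]
ft_force: [0.3, -0.3, -1.2]
grip_width: 0.0312
```

Emit:
{"api": "arm_command", "payload": {
  "plan": [
    [[0,0,0],0],
    [[0,0,0],0],
    [[0,0,0],0]
  ]
}}

```text
time: 11.45
position: [0.4128, -0.0412, 0.18]
tool_rot: [0.462, -0.535, 0.536, -0.462]
ft_force: [0.7, -0.1, -1.8]
grip_width: 0.0311
```

Run:
```python
from h import *
o=get_obs();print(o['time'],o['position'],o['tool_rot'],o['grip_width'])
snap('wrist','wrist5');snap('scene','scene5')
```

```text
11.45 [ 0.41279008 -0.0412348   0.18002496] [ 0.4618763  -0.53462311  0.53583292 -0.46231103] 0.0310778390949668
```

View pics/wrist5.png

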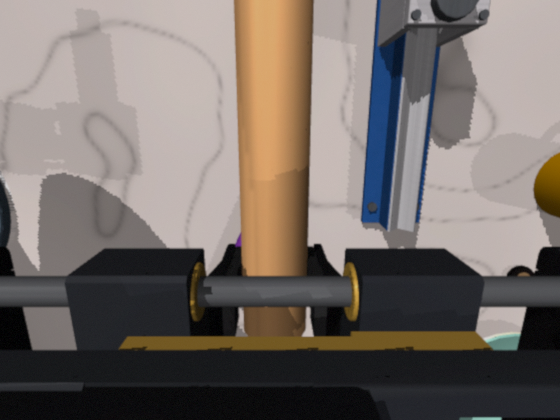

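Run:
```python
import cv2
a=cv2.imread('pics/wrist5.png')
cv2.imwrite('pics/w5c.png',cv2.resize(a[130:240,350:450],(0,0),fx=5.4,fy=5.4,interpolation=0))
cv2.imwrite('pics/w5d.png',cv2.resize(a[0:110,360:500],(0,0),fx=5.4,fy=5.4,interpolation=0))
```

```text
(no output)
```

View pics/w5c.png

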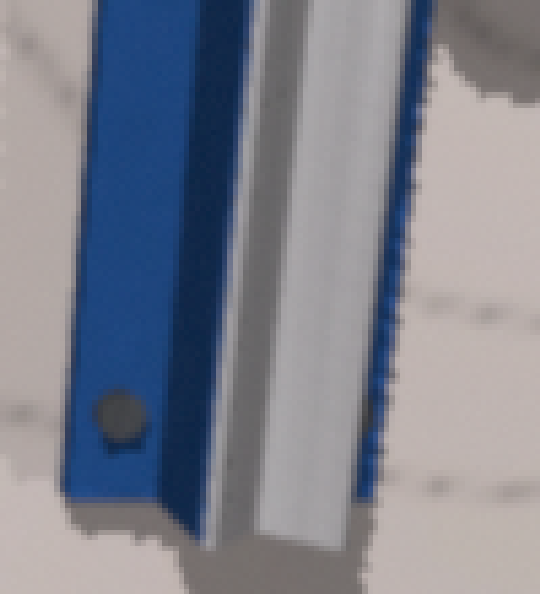

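View pics/w5d.png

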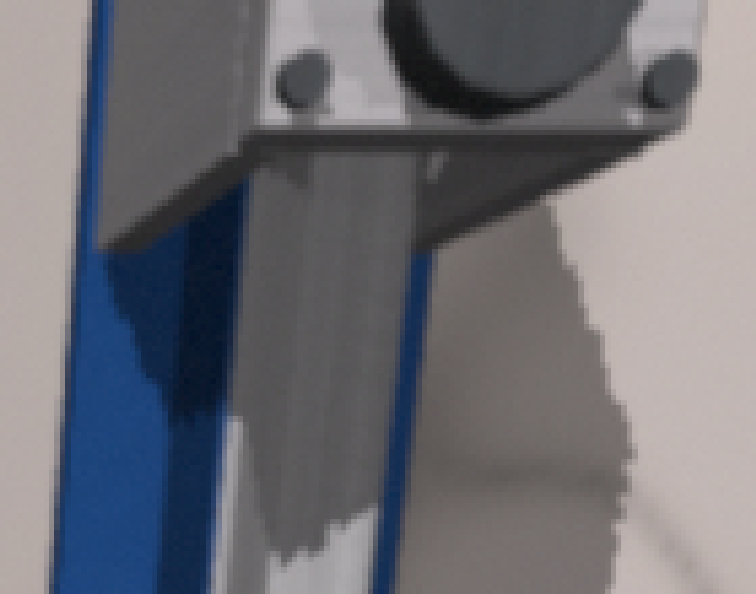

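Run:
```python
from h import *
from scipy.spatial.transform import Rotation as Ro
c=load('wrist5');o=get_obs()
L={'railL z44 y+14':(.044,14,[(388.3,231),(396.3,130),(402.2,74),(405.4,33.3)]),
'railR y-14':(.044,-14,[(413.5,231.5),(425,137.4),(428.9,110),(436.3,46.3)]),
'V y0':(.0315,0,[(397.2,229),(407.4,130)]),
'base y33':(.012,33,[(362,221.7),(368.5,130),(370.2,110),(376.7,18.5)])}
for n,(z,y,q) in L.items():
    P=np.array([ray(c,u,v,z)[:2] for u,v in q]);d=np.polyfit(P[:,1],P[:,0],1)
    a=np.degrees(np.arctan2(1,d[0]));nrm=np.array([np.cos(np.radians(a+90)),np.sin(np.radians(a+90))])
    off=P.mean(0)@nrm*1000
    # groove-line x at y=-0.05 and 0.05 after removing offset
    f=lambda Y:(np.polyval(d,Y)+ y/1000/np.sin(np.radians(a)))*1000   # +y_j is to -x world
    print(n,'yaw %.2f'%a,'groove x at y=-.10,-.05,.05:',f(-.1).round(1),f(-.05).round(1),f(.05).round(1),'end',(P[0]*1000).round(1))
print('bridge front edge',ray(c,360+250/5.4,130/5.4,.102),ray(c,360+105/5.4,248/5.4,.012))
R=Ro.from_quat(o['tool_rot']).as_matrix();z=R[:,2];print('jaw',np.degrees(np.arctan2(z[1],z[0])),R.round(3).tolist(),o['position'])
```

```text
railL z44 y+14 yaw 82.05 groove x at y=-.10,-.05,.05: 542.0 549.0 563.0 end [528.5 -97. ]
railR y-14 yaw 81.24 groove x at y=-.10,-.05,.05: 541.1 548.8 564.2 end [ 555.  -101.5]
V y0 yaw 81.60 groove x at y=-.10,-.05,.05: 542.4 549.8 564.5 end [ 542.3 -100.9]
base y33 yaw 81.63 groove x at y=-.10,-.05,.05: 541.6 548.9 563.6 end [509.2 -93.4]
bridge front edge [0.5325673 0.086029  0.102    ] [0.54076695 0.088605   0.012     ]
jaw -8.387267574766406 [[-0.146, 0.0, 0.989], [-0.989, -0.0, -0.146], [0.0, -1.0, 0.0]] [ 0.41213239 -0.0408773   0.17982662]
```

Run:
```python
from m import *
for f in('wrist5','wrist4'):
    c=load(f);H=hsv(c);m=cv2.inRange(H,(5,90,40),(25,255,255))
    z=.226 if f=='wrist5' else .167
    e=[]
    for v in range(20,230,10):
        us=np.where(m[v,230:325])[0]+230; e.append((us.min(),us.max()+1,v))
    e=np.array(e)
    P=np.array([ray(c,(a+b)/2,v,z)[:2] for a,b,v in e]);W=[np.linalg.norm(ray(c,a,v,z)-ray(c,b,v,z)) for a,b,v in e]
    d=np.polyfit(P[:,1],P[:,0],1);print(f,'yaw',np.degrees(np.arctan2(1,d[0])),'w',W[0],W[-1])
    for Y in P[[0,-1]]: print(Y)
    k=np.where(m[200:360,255:295].any(1))[0]+200;print(k.max(),ray(c,272,k.max(),z-.016),ray(c,272,k.max(),z+.0))
```

```text
wrist5 yaw 81.69528990485345 w 0.031228017374867356 0.031239628406062526
[0.4299958  0.06999383]
[ 0.41779191 -0.01369396]
350 [ 0.40428493 -0.09703736  0.21      ] [ 0.406185  -0.0847326  0.226    ]
wrist4 yaw 81.74492673222485 w 0.031635223262377415 0.0312462451844942
[ 0.55306829 -0.02840188]
[ 0.54088136 -0.11210348]
350 [ 0.52757538 -0.19551998  0.151     ] [ 0.52945553 -0.18320438  0.167     ]
```

Emit:
{"api": "arm_command", "payload": {
  "plan": [
    [[1.2,-0.4,0],0],
    [[2.6,-0.8,0],0],
    [[4,-1.2,0],0],
    [[5,-1.38,0],0],
    [[5.27,-1.38,0],0]
  ]
}}

```text
time: 12.05
position: [0.5462, -0.0761, 0.1796]
tool_rot: [0.462, -0.534, 0.536, -0.463]
ft_force: [0.2, 0.5, -1.1]
grip_width: 0.0309
```

Emit:
{"api": "arm_command", "payload": {
  "plan": [
    [[0,0,-1],0],
    [[0,0,-2.4],0],
    [[0,0,-3.8],0],
    [[0,0,-4.8],0],
    [[0,0,-5.4],0]
  ]
}}

```text
time: 12.55
position: [0.54, -0.0736, 0.0425]
tool_rot: [-0.463, 0.537, -0.533, 0.461]
ft_force: [0.4, -0.1, -1.8]
grip_width: 0.0311
```

Emit:
{"api": "arm_command", "payload": {
  "plan": [
    [[0,0,0],0],
    [[0,0,0],0],
    [[0,0,0],0]
  ]
}}

```text
time: 12.85
position: [0.5432, -0.0745, 0.0461]
tool_rot: [0.462, -0.534, 0.536, -0.463]
ft_force: [0.3, -0.2, -0.6]
grip_width: 0.0308
```

Run:
```python
from h import *
o=get_obs();print(o['time'],o['position'],o['ft_force'],o['grip_width'])
snap('wrist','wrist6');c=snap('scene','scene6')
a=cv2.cvtColor(c['pixels'],cv2.COLOR_RGB2BGR)[150:270,220:380]
cv2.imwrite('pics/s6.png',cv2.resize(a,(0,0),fx=5,fy=5,interpolation=2))
```

```text
12.85 [ 0.54316417 -0.07453806  0.04611172] [ 0.27243572 -0.18551989 -0.61085255] 0.030812189497255536
```

View pics/wrist6.png

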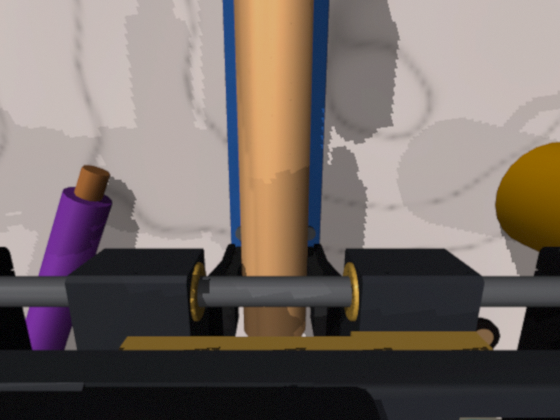

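View pics/s6.png

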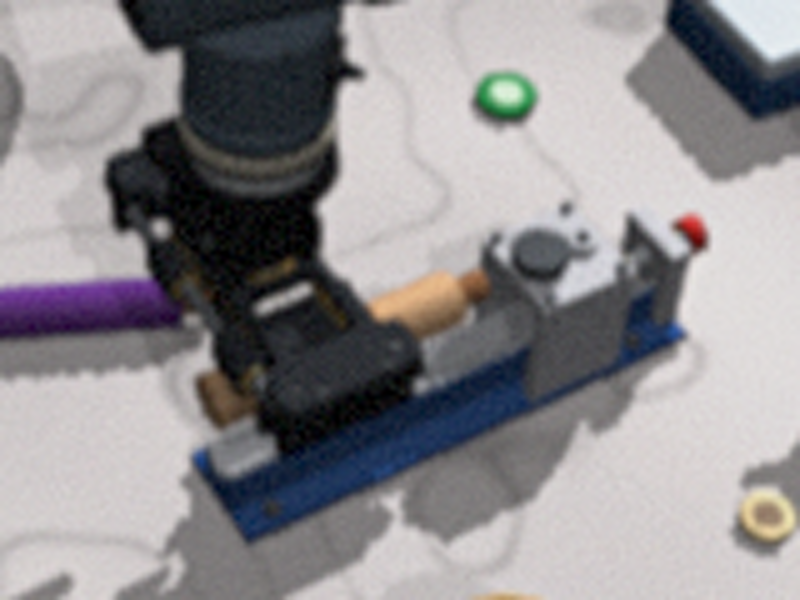

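Run:
```python
from m import *
c=load('wrist6');H=hsv(c)
mb=cv2.inRange(H,(100,120,30),(128,255,255));m=cv2.inRange(H,(5,90,40),(25,255,255))
for v in (20,60,100,140,180,220):
    ub=np.where(mb[v,215:345])[0]+215;us=np.where(m[v,225:325])[0]+225
    B=ray(c,(ub.min()+ub.max()+1)/2,v,.010);A=ray(c,(us.min()+us.max()+1)/2,v,.092)
    w=np.linalg.norm(ray(c,ub.min(),v,.012)-ray(c,ub.max()+1,v,.012))
    # compare at same y
    print(v,ub.min(),ub.max(),us.min(),us.max(),'base',B[:2].round(4),'w',w.round(4),'rung',A[:2].round(4),'perp mm',1000*((A-B)[:2]@np.array([.989,-.146])).round(4))
```

```text
20 224 327 235 312 base [0.5651 0.0584] w 0.0648 rung [0.5605 0.0367] perp mm -1.4
60 225 325 236 311 base [0.5615 0.0356] w 0.0648 rung [0.5583 0.0219] perp mm -1.2
100 227 324 237 310 base [0.5583 0.0113] w 0.0648 rung [0.556  0.0062] perp mm -1.5
140 228 322 239 309 base [ 0.5542 -0.0145] w 0.0648 rung [ 0.5537 -0.0104] perp mm -1.0
180 230 321 240 307 base [ 0.5505 -0.042 ] w 0.0647 rung [ 0.5509 -0.0281] perp mm -1.6
220 231 319 241 306 base [ 0.5459 -0.0712] w 0.0647 rung [ 0.5481 -0.047 ] perp mm -1.3
```

The rung is parallel to the groove and about 1.3 mm to one side. I correct by 1 mm and lower, feeling for contact.

Emit:
{"api": "arm_command", "payload": {
  "plan": [
    [[0.04,0,-0.4],0],
    [[0.04,0,-0.8],0],
    [[0.04,0,-1.1],0],
    [[0.04,0,-1.26],0],
    [[0.04,0,-1.26],0]
  ]
}}

```text
time: 13.45
position: [0.5428, -0.074, 0.0126]
tool_rot: [-0.463, 0.536, -0.534, 0.462]
ft_force: [1.0, 0.1, -1.1]
grip_width: 0.0314
```

Emit:
{"api": "arm_command", "payload": {
  "plan": [
    [[0,0,-0.05],0],
    [[0,0,-0.1],0],
    [[0,0,-0.1],0]
  ]
}}

```text
time: 13.75
position: [0.5436, -0.0743, 0.0112]
tool_rot: [0.462, -0.535, 0.535, -0.462]
ft_force: [-0.5, 0.5, -0.8]
grip_width: 0.0309
```

Emit:
{"api": "arm_command", "payload": {
  "plan": [
    [[0,0,-0.04],0],
    [[0,0,-0.06],0],
    [[0,0,-0.06],0]
  ]
}}

```text
time: 14.05
position: [0.5435, -0.0743, 0.0097]
tool_rot: [0.462, -0.535, 0.535, -0.462]
ft_force: [0.3, 0.5, -1.2]
grip_width: 0.0312
```

Emit:
{"api": "arm_command", "payload": {
  "plan": [
    [[0,0,-0.03],0],
    [[0,0,-0.05],0],
    [[0,0,-0.05],0]
  ]
}}

```text
time: 14.35
position: [0.5438, -0.0743, 0.0085]
tool_rot: [0.462, -0.535, 0.535, -0.462]
ft_force: [0.0, -1.4, -0.4]
grip_width: 0.0312
```

Emit:
{"api": "arm_command", "payload": {
  "plan": [
    [[0,0,-0.02],0],
    [[0,0,-0.04],0],
    [[0,0,-0.04],0]
  ]
}}

```text
time: 14.65
position: [0.544, -0.0744, 0.0082]
tool_rot: [0.462, -0.535, 0.535, -0.463]
ft_force: [-0.1, -0.9, 4.4]
grip_width: 0.031
```

Contact comes at the expected height (axis ≈ 54 mm) with hardly any side force. I open briefly so the rung settles in the V, look, then regrip.

Emit:
{"api": "arm_command", "payload": {
  "plan": [
    [[0,0,0.02],0],
    [[0,0,0.04],0],
    [[0,0,0.04],0],
    [[0,0,0.04],0],
    [[0,0,0.04],0]
  ],
  "fingers": 0.1
}}

```text
time: 15.15
position: [0.5434, -0.0743, 0.0082]
tool_rot: [-0.462, 0.535, -0.535, 0.462]
ft_force: [-0.7, 0.2, -0.3]
grip_width: 0.0474
```

Run:
```python
from m import *
o=get_obs();print(o['time'],o['position'],o['ft_force'],o['grip_width'])
snap('wrist','wrist7');c=snap('scene','scene7')
a=cv2.cvtColor(c['pixels'],cv2.COLOR_RGB2BGR)[150:270,220:380]
cv2.imwrite('pics/s7.png',cv2.resize(a,(0,0),fx=5,fy=5,interpolation=2))
c=load('wrist7');H=hsv(c)
m=cv2.inRange(H,(5,90,40),(25,255,255));P=[]
for v in range(20,230,10):
    us=np.where(m[v,225:325])[0]+225;P.append(ray(c,(us.min()+us.max()+1)/2,v,.054)[:2])
P=np.array(P);d=np.polyfit(P[:,1],P[:,0],1);print('yaw',np.degrees(np.arctan2(1,d[0])),'x at y=-.05',np.polyval(d,-.05))
```

```text
15.15 [ 0.54339482 -0.07425533  0.0082304 ] [-0.6776863   0.23287003 -0.33294629] 0.047366765608572274
yaw 81.51565670717387 x at y=-.05 0.5487934412617367
```

View pics/s7.png

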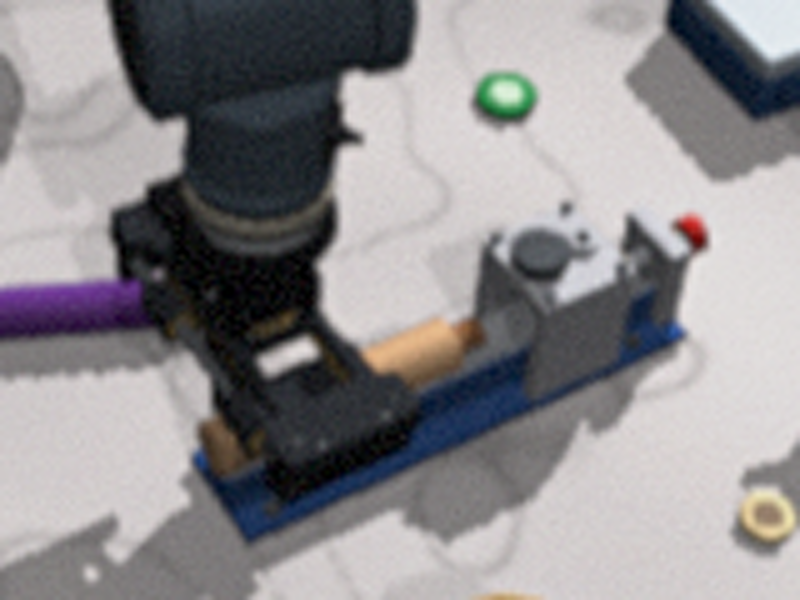

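View pics/wrist7.png

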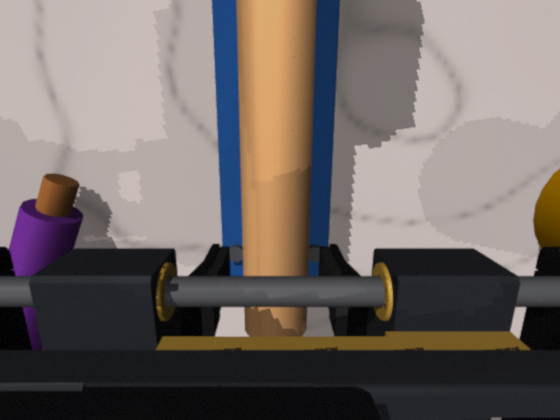

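The rung lies flat in the V (yaw 81.5°, groove 81.6°), tenon short of the bridge. I regrip and slide along u = (0.147, 0.989).

Emit:
{"api": "arm_command", "payload": {
  "plan": [
    [[0,0,0],0],
    [[0,0,0],0],
    [[0,0,0],0],
    [[0,0,0],0],
    [[0,0,0],0]
  ],
  "fingers": -1,
  "force": 45
}}

```text
time: 15.75
position: [0.5439, -0.0744, 0.0085]
tool_rot: [0.462, -0.535, 0.535, -0.462]
ft_force: [0.6, -0.3, 0.4]
grip_width: 0.031
```

Emit:
{"api": "arm_command", "payload": {
  "plan": [
    [[0.03,0.2,0],0],
    [[0.09,0.6,0],0],
    [[0.15,1,0],0],
    [[0.21,1.4,0],0],
    [[0.21,1.4,0],0]
  ]
}}

```text
time: 16.25
position: [0.5493, -0.0374, 0.0085]
tool_rot: [0.462, -0.535, 0.535, -0.463]
ft_force: [1.5, 0.4, 0.6]
grip_width: 0.031
```

Emit:
{"api": "arm_command", "payload": {
  "plan": [
    [[0.024,0.16,0],0],
    [[0.048,0.32,0],0],
    [[0.071,0.48,0],0],
    [[0.071,0.48,0],0]
  ]
}}

```text
time: 16.65
position: [0.5509, -0.0268, 0.0085]
tool_rot: [0.462, -0.535, 0.535, -0.463]
ft_force: [1.0, 0.6, 1.5]
grip_width: 0.0311
```

Emit:
{"api": "arm_command", "payload": {
  "plan": [
    [[0.024,0.16,0],0],
    [[0.048,0.32,0],0],
    [[0.071,0.48,0],0],
    [[0.071,0.48,0],0]
  ]
}}

```text
time: 17.05
position: [0.5525, -0.0161, 0.0085]
tool_rot: [0.463, -0.535, 0.535, -0.462]
ft_force: [0.4, -4.7, 1.4]
grip_width: 0.0308
```

Emit:
{"api": "arm_command", "payload": {
  "plan": [
    [[0.018,0.12,0],0],
    [[0.036,0.24,0],0],
    [[0.053,0.36,0],0],
    [[0.053,0.36,0],0]
  ]
}}

```text
time: 17.45
position: [0.5538, -0.007, 0.0085]
tool_rot: [0.463, -0.535, 0.535, -0.462]
ft_force: [1.1, -5.2, 1.5]
grip_width: 0.031
```

Emit:
{"api": "arm_command", "payload": {
  "plan": [
    [[0.012,0.08,0],0],
    [[0.024,0.16,0],0],
    [[0.036,0.24,0],0],
    [[0.036,0.24,0],0]
  ]
}}

```text
time: 17.85
position: [0.5547, -0.0012, 0.0085]
tool_rot: [0.463, -0.535, 0.535, -0.462]
ft_force: [1.2, -5.1, 1.9]
grip_width: 0.0306
```

Run:
```python
from m import *
o=get_obs();print(o['time'],o['position'],o['ft_force'],o['grip_width'])
snap('wrist','wrist8');c=snap('scene','scene8')
a=cv2.cvtColor(c['pixels'],cv2.COLOR_RGB2BGR)[150:270,220:380]
cv2.imwrite('pics/s8.png',cv2.resize(a,(0,0),fx=5,fy=5,interpolation=2))
```

```text
17.85 [ 0.55470955 -0.00116285  0.00845792] [ 1.17018311 -5.0596466   1.91940454] 0.030598530519564432
```

View pics/s8.png

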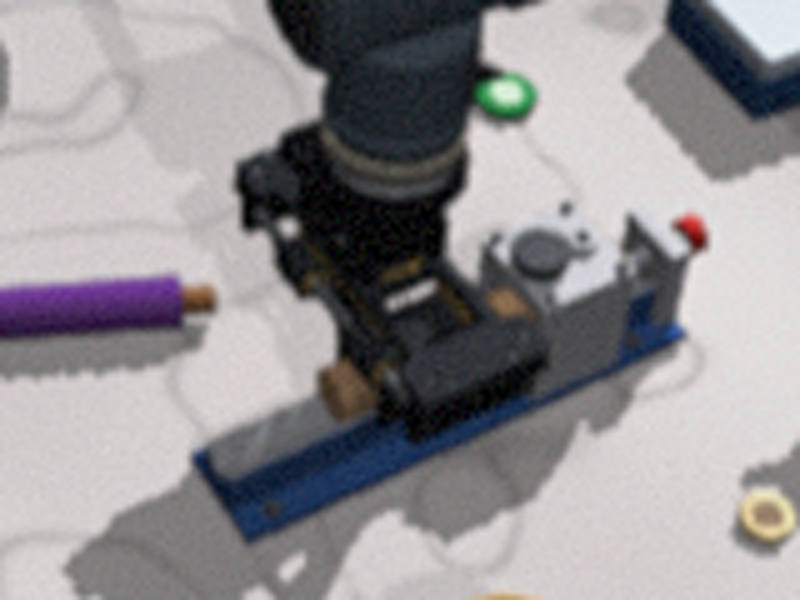

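View pics/wrist8.png

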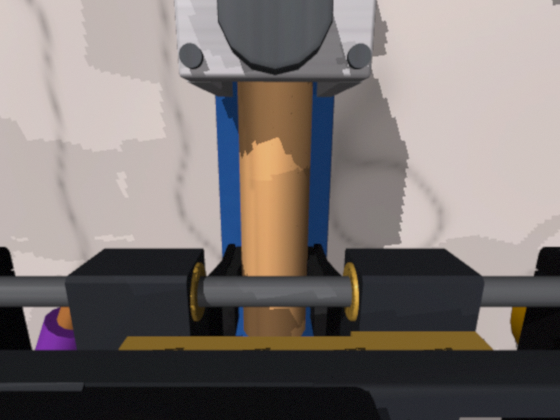

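Sliding force is a steady ~5 N, with the rung under the foot. Now for small steps, feeling for the stop.

Emit:
{"api": "arm_command", "payload": {
  "plan": [
    [[0.006,0.04,0],0],
    [[0.012,0.08,0],0],
    [[0.018,0.12,0],0],
    [[0.024,0.16,0],0]
  ]
}}

```text
time: 18.35
position: [0.5553, 0.0022, 0.0084]
tool_rot: [0.463, -0.534, 0.535, -0.462]
ft_force: [-0.4, -8.0, 1.1]
grip_width: 0.0308
```

Emit:
{"api": "arm_command", "payload": {
  "plan": [
    [[0.006,0.04,0],0],
    [[0.012,0.08,0],0],
    [[0.018,0.12,0],0]
  ]
}}

```text
time: 18.65
position: [0.5557, 0.0052, 0.0084]
tool_rot: [0.463, -0.534, 0.535, -0.462]
ft_force: [0.2, -8.2, 0.8]
grip_width: 0.0309
```

Emit:
{"api": "arm_command", "payload": {
  "plan": [
    [[0.006,0.04,0],0],
    [[0.012,0.08,0],0],
    [[0.018,0.12,0],0]
  ]
}}

```text
time: 18.95
position: [0.5561, 0.0083, 0.0084]
tool_rot: [0.463, -0.534, 0.535, -0.462]
ft_force: [0.8, -7.5, 1.4]
grip_width: 0.0312
```

Emit:
{"api": "arm_command", "payload": {
  "plan": [
    [[0.006,0.04,0],0],
    [[0.012,0.08,0],0]
  ]
}}

```text
time: 19.15
position: [0.5564, 0.0102, 0.0084]
tool_rot: [0.463, -0.534, 0.535, -0.462]
ft_force: [0.4, -7.8, -0.0]
grip_width: 0.031
```

Emit:
{"api": "arm_command", "payload": {
  "plan": [
    [[0.006,0.04,0],0],
    [[0.012,0.08,0],0]
  ]
}}

```text
time: 19.35
position: [0.5567, 0.0122, 0.0084]
tool_rot: [0.463, -0.534, 0.535, -0.462]
ft_force: [-0.9, -9.5, 0.5]
grip_width: 0.0312
```

Emit:
{"api": "arm_command", "payload": {
  "plan": [
    [[0.006,0.04,0],0],
    [[0.012,0.08,0],0]
  ]
}}

```text
time: 19.55
position: [0.5568, 0.0129, 0.0084]
tool_rot: [0.464, -0.534, 0.536, -0.462]
ft_force: [-0.6, -14.3, 0.8]
grip_width: 0.0307
```

The stop is felt: progress slowed to 0.7 mm and the force rose from 8 to 14 N. I hold for a moment to confirm.

Emit:
{"api": "arm_command", "payload": {
  "plan": [
    [[0,0,0],0],
    [[0,0,0],0]
  ]
}}

```text
time: 19.75
position: [0.5568, 0.0129, 0.0084]
tool_rot: [0.464, -0.534, 0.536, -0.462]
ft_force: [-0.2, -11.5, 1.0]
grip_width: 0.0311
```

Run:
```python
from m import *
o=get_obs();print(o['time'],o['position'],o['ft_force'],o['grip_width'],o['moment'])
for n in('scene','top'):
    c=snap(n,n+'9')
c=load('scene9');a=cv2.cvtColor(c['pixels'],cv2.COLOR_RGB2BGR)[170:250,290:380]
cv2.imwrite('pics/s9.png',cv2.resize(a,(0,0),fx=7,fy=7,interpolation=2))
```

```text
19.75 [0.55680041 0.01288245 0.00841367] [ -0.17576584 -11.54009962   1.03519687] 0.031142967472715038 [-1.99940706  0.01523125 -0.07125934]
```

View pics/s9.png

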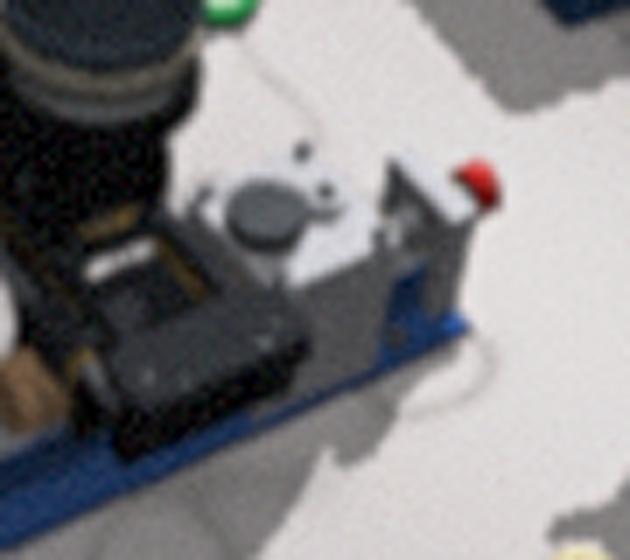

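Run:
```python
from m import *
c=load('top9');a=cv2.cvtColor(c['pixels'],cv2.COLOR_RGB2BGR)[180:235,205:275]
cv2.imwrite('pics/t9.png',cv2.resize(a,(0,0),fx=10,fy=10,interpolation=2))
c=load('top0');a=cv2.cvtColor(c['pixels'],cv2.COLOR_RGB2BGR)[180:235,205:275]
cv2.imwrite('pics/t0z.png',cv2.resize(a,(0,0),fx=10,fy=10,interpolation=2))
O=np.array([.5662,.064]);u=np.array([.1469,.9891])
for x in(.08,.088,.116):
    print(x,(proj(c,[*(O+x*u),.054])-[205,180])*10)
```

```text
0.08 [296.64592928 205.29226381]
0.088 [274.66700791 201.49250821]
0.116 [197.7820262  188.20049376]
```

View pics/t9.png

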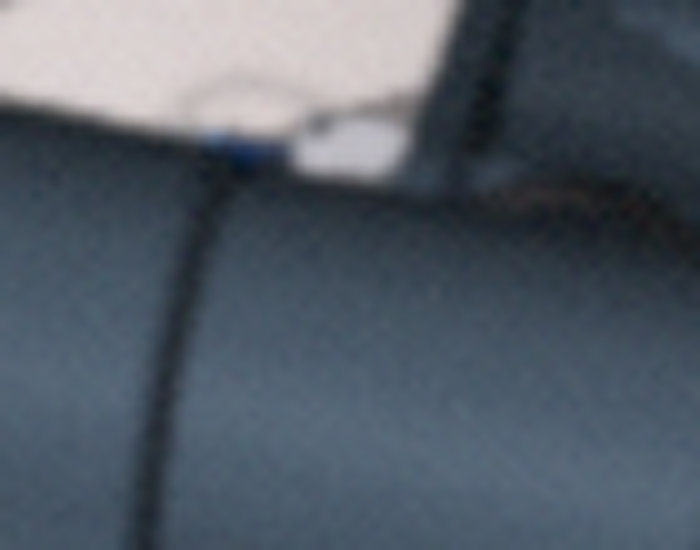

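View pics/t0z.png

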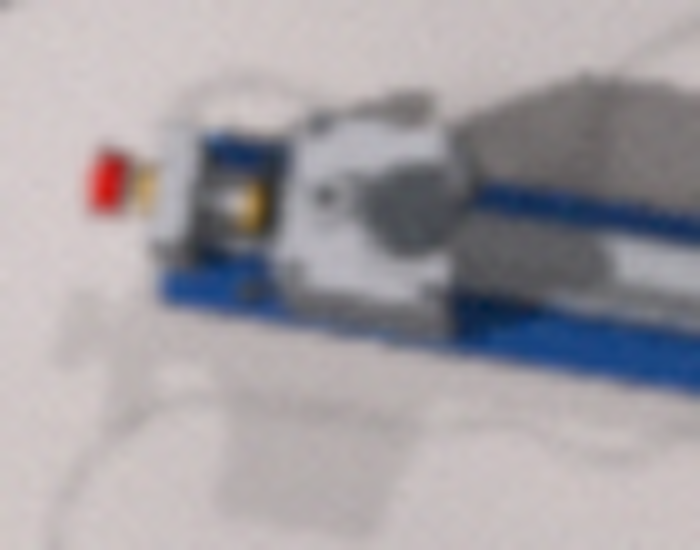

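The top view at the start shows the gold pad end near jig x ≈ 0.09 m; the travel puts the tip at ≈ 0.088 m. So the contact is the stop, and I let go.

Emit:
{"api": "arm_command", "payload": {
  "plan": [
    [[0,0,0],0],
    [[0,0,0],0],
    [[0,0,0],0],
    [[0,0,0],0],
    [[0,0,0],0]
  ],
  "fingers": 0.6
}}

```text
time: 20.35
position: [0.5566, 0.0163, 0.0083]
tool_rot: [-0.463, 0.535, -0.535, 0.462]
ft_force: [0.0, 0.1, -0.3]
grip_width: 0.0629
```

Emit:
{"api": "arm_command", "payload": {
  "plan": [
    [[0,0,0],0],
    [[0,0,0.4],0],
    [[0,0,1],0],
    [[0,0,2],0],
    [[0,0,3.5],0]
  ]
}}

```text
time: 20.85
position: [0.5554, 0.016, 0.0958]
tool_rot: [-0.463, 0.536, -0.534, 0.461]
ft_force: [0.7, 0.4, 0.1]
grip_width: 0.0695
```

Emit:
{"api": "arm_command", "payload": {
  "plan": [
    [[-0.6,-0.8,1.2],0],
    [[-1.6,-2.2,2],0],
    [[-3,-3.8,2.4],0],
    [[-4,-5.4,2.4],0],
    [[-4.6,-7,2.4],0]
  ]
}}

```text
time: 21.35
position: [0.4398, -0.1598, 0.1572]
tool_rot: [0.462, -0.535, 0.535, -0.462]
ft_force: [0.6, -0.3, -0.2]
grip_width: 0.0697
```

Emit:
{"api": "arm_command", "payload": {
  "plan": [
    [[0,-1.4,0],0],
    [[0,-2.4,0],0],
    [[0,-2.4,0],0],
    [[0,-2.4,0],0]
  ]
}}

```text
time: 21.75
position: [0.4416, -0.2191, 0.1563]
tool_rot: [-0.462, 0.536, -0.535, 0.462]
ft_force: [-0.8, -0.0, 1.2]
grip_width: 0.0691
```

Run:
```python
from m import *
o=get_obs();print(o['time'],o['position'],o['ft_force'],o['grip_width'])
for n in('scene','top'): snap(n,n+'10')
c=load('top10');a=cv2.cvtColor(c['pixels'],cv2.COLOR_RGB2BGR)
cv2.imwrite('pics/t10.png',cv2.resize(a[180:235,205:315],(0,0),fx=7,fy=7,interpolation=2))
c=load('scene10');b=cv2.cvtColor(c['pixels'],cv2.COLOR_RGB2BGR)
cv2.imwrite('pics/s10.png',cv2.resize(b[170:270,240:380],(0,0),fx=5.5,fy=5.5,interpolation=2))
```

```text
21.75 [ 0.44158189 -0.21912399  0.15625962] [-0.83099887 -0.01673375  1.16664402] 0.06910861265090221
```

View pics/t10.png

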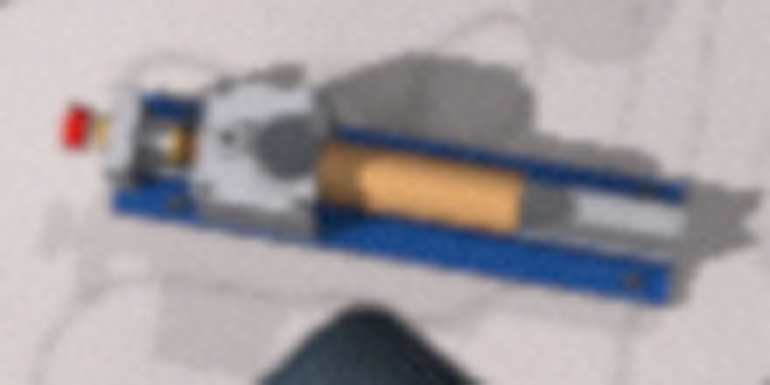

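View pics/s10.png

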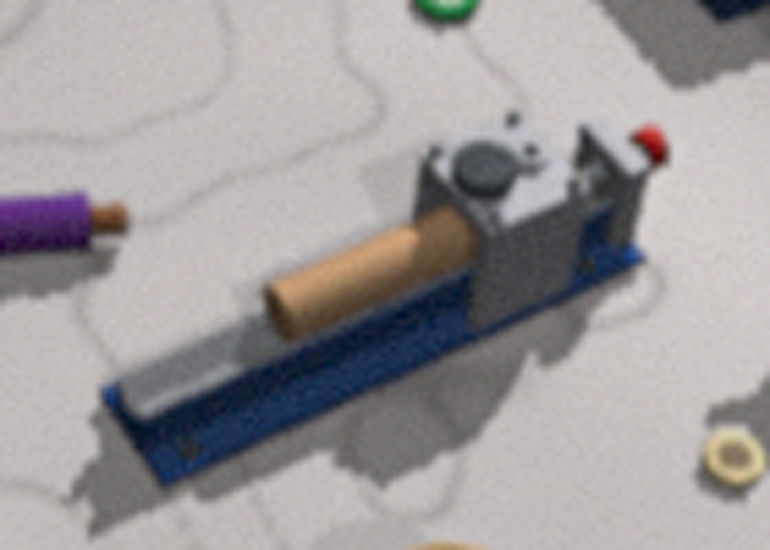

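View pics/scene10.png

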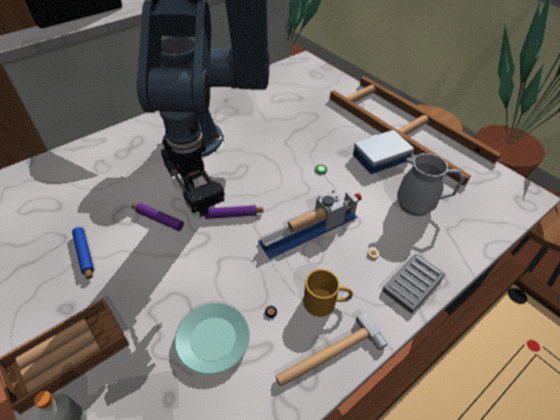

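The top view shows the rung under the bridge, with brown tenon between the bridge edge and the gold pad (crop (190,150)). I check the plain end against the 170 mm length, and the pad's position.

Run:
```python
from m import *
O=np.array([.5662,.064]);u=np.array([.1469,.9891]);n=np.array([-u[1],u[0]])
def J(c,U,V,z):
    d=ray(c,U,V,z)[:2]-O;return (1000*np.array([d@u,d@n])).round(1)
c=load('top10')
print('plain end',J(c,205+523/7,180+205/7,.058),'gold face top0',J(load('top0'),205+26.8,180+20.5,.060),J(c,205+188/7,180+146/7,.060))
cs=load('scene10');print('plain end scene',J(cs,240+282/5.5,170+313/5.5,.054))
c=cv2.cvtColor(c['pixels'],cv2.COLOR_RGB2BGR)[188:212,215:245];cv2.imwrite('pics/t10z.png',cv2.resize(c,(0,0),fx=20,fy=20,interpolation=2))
a,b=load('top0')['pixels'].astype(int),load('top10')['pixels'].astype(int)
```

```text
plain end [-84.2   4.2] gold face top0 [89.4  2.8] [88.9  4. ]
plain end scene [-78.    0.5]
```

View pics/t10z.png

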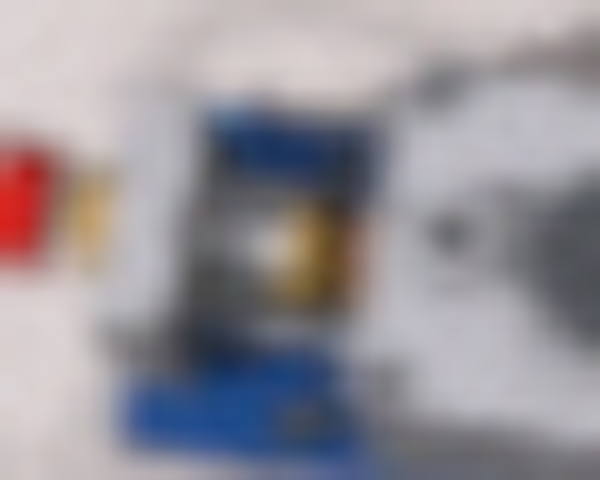

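The crop shows the gold collar, the dark pad and the brown tenon touching one another, with no gap. Handing in.

```bash
python3 -c "
from rig import hand_in,get_obs
print(get_obs()['time']);print(hand_in())"
```

```text
21.85
the job is handed in; nothing more can be done
None
```

The beech rung is lying in the V-groove, tenon against the stop, let go, and the job was handed in at 21.85 s. No verdict was reported.

- **Missed first grip:** The first grasp closed on nothing because the fingertips sit about 32 mm behind the reported TCP. I found this from two camera views and by feeling for the table. The rung had not moved, and the second grasp held.
- **Laying in the groove:** I lowered the rung in front of the bridge until it touched at about 4 N. It came to rest at the expected height, with a yaw of 81.5° against 81.6° for the groove.
- **Sliding home:** The force was about 5–8 N under the foot. At the stop, progress fell to 0.7 mm per step and the force rose to 14 N in total, so about 6 N on the pad. I then opened the fingers and withdrew.
- **Last checks:** The tenon tip is at about jig x = 88 mm by travel, and the enlarged top view shows the tenon touching the pad with no visible gap. The bystanders look in place by eye; I did not measure them.
- **Disagreement:** The plain end read x = −84 mm in the top view and −78 mm in the scene view, about what the pixel accuracy gives. Travel predicts −82 mm. The top view also put its side offset at 4 mm, right at the limit, while the scene view gave 0.5 mm and the wrist view had it centred. I took the top-view figure as pixel error.

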